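Fit the furnace fuse in its spring clips and shut the fuse tray

ROBOT

A 6-joint arm with a two-finger parallel gripper is mounted at the origin on the work surface. World frame = base frame: x ahead of the robot, y to its left, z up, the work surface at z = 0. Lengths are in m, angles in degrees, forces in N, time in s.
With the tool pointing down it reaches from about 0.275 to 1 m from the base axis. Payload 8.4 kg.
Tool frame: the origin (TCP) lies at the very end of the fingers, on their centre line; the grasp point (between the pads) lies 19 mm behind it; z points along the fingers, y is the line along which they close (so a half turn about z gives the same grasp; the last joint's range is limited). The gripper opens to 85 mm and grips with 20 to 120 N. Pads are 22 mm wide; open, the fingers measure 114 mm over their backs; the gripper's body (76 mm by 85 mm) begins 54 mm behind the grasp point. The pads swing forward as they close: fully open they stand 13 mm farther back than shut.
Start: joints at [-72.101, 20.225, 93.587, -0, 66.188, -0.138], TCP at [0.194, -0.594, 0.202] pointing down, gripper open.
Joint ranges: [-150.9, 150.9], [-52.94, 120.26], [3.33, 152.33], [-74.26, 254.26], [0, 154.13], [-172.89, 172.89]. Speed limits (degrees/s): [127.2, 127.2, 159.86, 180, 180, 180].

INTERFACE

Orientations are given as a 3x3 rotation matrix whose columns are the frame's x, y, z axes.
In Python, from plant import env, imaging gives the robot as it stands.
- The arm moves only by the tool move_arm, never from a script. Its argument "targets" is text: rows parted by semicolons, each of 7 numbers parted by spaces: the shift along the tool's x, y, z in units of 0.15 m (1.0 is 0.15 m), then the turn, a rotation vector about the tool's x, y, z in units of 45 degrees (1.0 is 45 degrees), then the closure in counts, from 0 (fully open) to 255 (shut). In form: dx dy dz ax ay az gripper; .... A call has 1 to 8 rows; each row is the pose to reach, as a shift and turn from the pose commanded when the call began, along the tool's axes at that moment; what a row does not reach only later rows make up. A row lasts 1/12 s, in which the tool goes at most 41.7 mm and 7.16 degrees, less where a joint would pass 70% of its speed; a pose out of reach is approached as far as the arm can. A call with a number of a shift or a turn outside -1 to 1 is refused whole. A call with a gripper value outside its range is refused whole. The fingers move at their own pace and stop on an object; "squeeze" is the grip in N (left out, the last holds). Time passes only in rows, so rows that repeat a pose let the fingers close. It gives the time, the measured TCP pose, the force, the opening and the grip force at its end, in the units of the state.
- env.get_obs(): the state, without advancing time (a new reading comes with each control period).
- imaging.get_image(name): name is "side" or "top"; returns a dict with "image" (480x640x3 uint8, blue, green, red), "fx", "fy", "cx", "cy" (pixels), "distortion" ([k1, k2, p1, p2, k3] as OpenCV has them; the pictures are not rectified), "rvec" (rotation vector, rad) and "tvec" (3), from world to camera coordinates, as OpenCV has them. Camera axes: x right, y down, z forward; pixel columns grow to the right and rows downward; lengths in m; the calibration is good to about 2 mm. A picture is of the moment at which its call begins. There is no depth.
- env.job_done(): hands the job in; it is judged then, once.
Trained networks look in the newest picture that a camera, given by its name, has taken for a name from the list of things; names that differ only in an ending like _2 or _b are one class to them, and where a whole thing is asked for, a point or a joint stands for the part that bears it (a point fixed in the world has none). Each returns a list of dicts, best first, with "conf" (0 to 1); they miss things now and then, are a little off and sometimes report something else, mostly with a low value. They report only what shows in the picture. A call takes as long as a camera call.
- imaging.recognise(camera, label): "position" ([row, column] in pixels, amid what is visible of it).
- imaging.regions_of(camera, label): "region" (480x640 bool, what is visible of it) and "position" ([row, column] in pixels, amid what is visible of it).
- imaging.mark_of(camera, label): "position" ([row, column] in pixels: a listed point, or the origin of a listed thing).
The state is a dict: "time": time; "joints": joint angles; "qd": joint speeds; "joint_torque": joint torques, N m; "eef_pos": TCP position; "eef_rot": TCP orientation; "force": force on the tool from outside, world axes, zero at the start; "torque": the same for the moment, N m; "grip_width": finger opening in m; "grip_force": force on a finger pad.
Only numpy, scipy, OpenCV 4.12 (cv2) and the standard library are available. Lean on these libraries where they do the work, as an engineer would, in place of code of your own. Each camera call takes 0.05 s, during which the arm holds its last target. There are 200 camera calls.

TASK

The furnace's power unit has lost a fuse. Take the one spare from the rack that matches the fuse still in the drawn-out tray, press it down between the end stops of the tray's empty pair of spring clips until both ends have snapped fully home on their seats, without forcing it (pushing with more than 30 N may crack it), and let go. Then push the tray all the way shut, and leave the other fuses and the things on the bench where they are.

Things in the scene. Friction and masses are not known exactly. Their poses are not given: they have to be found in the camera images.
- fuse_mid (a point): Centre of the spare fuse to fit: pale tube (19.2 mm thick) with a metal ferrule 16 mm long at each end, rims chamfered 1.5 mm; 127 mm long, 20.6 mm thick, about 90 g: the only loose fuse as long and thick as the one still in the tray. x runs along its length, either way round; it may have rolled about x. It lies across the rack's two combs, centre 38 mm above the table.
- short_fuse_mid (a point): Centre of another spare fuse of the same look and thickness (20.6 mm) but only 76 mm long; x along its length. Wrong for this job; it stays in the rack.
- thick_fuse_mid (a point): Centre of another spare fuse of the same look but thicker (27 mm) and longer (140 mm); x along its length. Wrong for this job; it stays in the rack.
- rack: Fixed grey spares rack: base 100 x 225 x 6 mm, two combs 56 mm apart, each 6 mm thick, 35 mm high, hold three fuses along the rack's x in V notches 75 mm apart along its y; between the combs 50 mm are free for fingers down to the base. Origin: centre of its underside. Which fuse lies in which notch varies.
- clip_mid (a point): Nominal place of the home fuse's centre in the tray's empty pole, 58 mm above the table; x along fuse and slide, into the unit; z up. Height, y and direction are true, but the pole's base is screwed down in slots along x: its clips and end stops truly stand anywhere up to 12 mm before or behind this point, to be seen or felt. 80 mm to the -y side a like fuse sits fast in the other pole.
- clip_front (a point): Nominal place of the front clip, 55.5 mm before clip_mid; the rear one is 111 mm on. Two bronze leaves 14 mm long in x: lips 16.4 mm apart 4.5 mm above this point, flaring to a mouth 31 mm wide 14.5 mm above it; a hard seat 10.3 mm below it. A fixed upright end stop, 2 mm thick, 1.5 mm beyond each end of the home fuse, rises 5 mm above this point: 130 mm clear between them.
- clip_mouth (a point): Point 10 mm above clip_mid: where the fuse's centre lies about when it rests unpressed in both mouths; on top of an end stop it is held up 13 to 15 mm above clip_mid. Pressed, it spreads the leaves against 9 to 18 N in all, gives with a snap some 3 mm above home, then meets the hard seats. A push of over 30 N at clips, seats or stops may crack it. Web under it: 16 mm wide, top 36 mm over the table.
- panel_mid (a point): Middle of the outer face of the tray's flat front panel, 55 mm above the table; x points into the panel, along the slide, y along it, z up. The panel is 214 mm wide, 70 mm high (20 to 90 mm above the table) and flat between two upright bow handles 88 mm to either side.
- tray (a joint): How far the fuse tray is drawn out, m: 0 = shut, its panel against the housing; it starts 0.183 to 0.195 out. It runs along x of panel_mid with about 5 N of friction, stays where it is left and stops hard at 0.
- unit_front (a point): Middle of the upper front edge of the furnace's power unit: fixed light-grey sheet-steel housing, 270 deep x 230 wide x 108 mm high, its front towards the robot; x points back into it, y along its front, z up. The fuse tray slides out of the front, below this edge.
- stone_model: Bystander: small gypsum jaw model, 62 x 60 x 29 mm; origin under its middle.
- mixing_bowl: Bystander: white mixing bowl, 116 mm wide, 65 mm high; origin under its middle.
- dropper: Bystander: small white dropper bottle, 30 mm wide, 70 mm high; origin under its middle.
- powder_jar: Bystander: small clear jar, 52 mm wide, 55 mm high; origin under its middle.
- wax_knife: Bystander: slim wax knife with a wooden handle, 173 mm long, lying on the table; x along it.
- screwdriver: Bystander: screwdriver with a black handle, 190 mm long, lying on the table; x along it.

How it is judged (in metres and radians):
On the way, in this order (a step that is already met when the one before it is completed fails the run):
1. the matching fuse is snapped home in both clips while the tray is drawn out (z of fuse_mid in the frame of clip_mid between -0.0025 and 0.0022 m and x of fuse_mid in the frame of clip_mid between -0.0145 and 0.0145 m and y of fuse_mid in the frame of clip_mid between -0.003 and 0.003 m and angle between the x axis of fuse_mid and the x axis of clip_mid, either way round below 0.035 rad and value of joint tray above 0.1 m), for 0.3 s.
2. the tray is pushed fully home with the fuse in its clips (z of fuse_mid in the frame of clip_mid between -0.0025 and 0.0022 m and x of fuse_mid in the frame of clip_mid between -0.0145 and 0.0145 m and y of fuse_mid in the frame of clip_mid between -0.003 and 0.003 m and angle between the x axis of fuse_mid and the x axis of clip_mid, either way round below 0.035 rad and value of joint tray below 0.004 m), for 0.2 s.
At the end, for the whole second after the job is handed in: The matching fuse rests in the empty clips: centre at most 2.2 mm above the seated height, 14.5 mm along and 3 mm across the nominal place, axis within 0.035 rad; tray within 4 mm of shut; other spare fuses within 20 mm and bystanders within 30 mm of their starts (all of step 2 and linear speed of fuse below 0.01 m/s and distance of each of short_fuse_mid, thick_fuse_mid from where it was at the start of the episode below 0.02 m and distance of each of stone_model, mixing_bowl, dropper, powder_jar, wax_knife, screwdriver from where it was at the start of the episode below 0.03 m); the robot touches nothing.
It fails at once if the fuse is forced at the power unit, its tray or its clips hard enough to crack it (over 65 N of contact force in all; the clips' own squeeze at home takes some 20 N of that) (contact force between fuse and power_unit above 65 N).
It fails at once if another fuse or a bystander is knocked away (other fuse more than 20 mm, bystander more than 30 mm) (distance of any of short_fuse_mid, thick_fuse_mid from where it was at the start of the episode above 0.02 m or distance of any of stone_model, mixing_bowl, dropper, powder_jar, wax_knife, screwdriver from where it was at the start of the episode above 0.03 m).
It also fails if it takes over 72 s, if anything falls off the work surface, if the arm or the gripper's body presses on something with over 40 N, if the wrist force passes 120 N, or if a joint passes its speed limit or range.

## Working session

There is one attempt and no reset: what is moved stays moved. The work goes in short steps, Python scripts to look and compute and a tool call to move; the robot and the scene stay as the last step left them, time stands still between calls to the robot, and variables do not carry over. Pictures are saved under pics/ and viewed, at most 10 in all, crops included, and the job is handed in when it is done.

Besides the shell and the picture viewer there is one more tool, called after "Request:" as name(argument=value, ...) on one line, values as JSON. move_arm: Moves the arm, as the interface text tells. Shifts and turns lie within -1 to 1; 1 stands for 0.15 m of shift or 45 degrees of turn. Its arguments: {"type":"object","properties":{"targets":{"type":"string"},"squeeze":{"type":"number"}},"required":["targets"]}

```bash
ls; mkdir -p pics
cat > h.py <<'E'
import numpy as np, cv2
from plant import env, imaging
def cam(n, save=None):
    d=imaging.get_image(n)
    if save: cv2.imwrite('pics/'+save,d['image'])
    return d
def ray(d,rc):
    K=np.array([[d['fx'],0,d['cx']],[0,d['fy'],d['cy']],[0,0,1.]])
    p=cv2.undistortPoints(np.array([[[rc[1],rc[0]]]],float),K,np.array(d['distortion'],float))[0,0]
    R=cv2.Rodrigues(np.array(d['rvec'],float))[0]; t=np.array(d['tvec'],float).ravel()
    return -R.T@t, R.T@np.array([p[0],p[1],1.])
def onz(d,rc,z):
    o,v=ray(d,rc); return o+v*(z-o[2])/v[2]
def tri(obs):
    A=0;b=0
    for d,rc in obs:
        o,v=ray(d,rc); v=v/np.linalg.norm(v); P=np.eye(3)-np.outer(v,v); A=A+P; b=b+P@o
    return np.linalg.solve(A,b)
def proj(d,p):
    K=np.array([[d['fx'],0,d['cx']],[0,d['fy'],d['cy']],[0,0,1.]])
    return cv2.projectPoints(np.array([p],float),np.array(d['rvec'],float),np.array(d['tvec'],float),K,np.array(d['distortion'],float))[0][0,0][::-1]
E
python3 - <<'E'
from h import *
np.set_printoptions(precision=4,suppress=True)
t=cam('top','t0.png'); s=cam('side','s0.png')
print(env.get_obs()['eef_rot'], env.get_obs()['time'])
for d in(t,s): print(ray(d,(240,320)), d['fx'])
Z=dict(fuse_mid=.038,short_fuse_mid=.038,thick_fuse_mid=.041,rack=0,clip_mid=.058,clip_front=.058,panel_mid=.055,unit_front=.108,stone_model=0,mixing_bowl=0,dropper=0,powder_jar=0,wax_knife=0,screwdriver=0)
for k,z in Z.items():
    out=[]
    for n,d in(('top',t),('side',s)):
        m=imaging.mark_of(n,k)
        for e in m[:2]: out.append((n,round(e['conf'],2),np.round(e['position'],1),onz(d,e['position'],z)))
    print(k,*out,sep='\n   ')
E
```

```text
pics
[[ 0.9509  0.3096 -0.0004]
 [ 0.3096 -0.9509  0.0012]
 [-0.     -0.0012 -1.    ]] 0.1
(array([0.4474, 0.0154, 1.3338]), array([ 0.121 , -0.0259, -0.9924])) 512.72176372531
(array([0.2724, 0.6475, 0.991 ]), array([ 0.2825, -0.5607, -0.7784])) 470.0331689649076
fuse_mid
   ('top', 0.91, array([270.9, 169.9]), array([0.5238, 0.3639, 0.038 ]))
   ('side', 0.93, array([395.3, 273.4]), array([0.5235, 0.3705, 0.038 ]))
short_fuse_mid
   ('top', 0.52, array([273.8, 227. ]), array([0.5178, 0.2169, 0.038 ]))
   ('side', 0.68, array([341.1, 309.2]), array([0.5126, 0.2301, 0.038 ]))
thick_fuse_mid
   ('top', 0.74, array([269.9, 198.4]), array([0.5269, 0.2897, 0.041 ]))
   ('side', 0.83, array([359.2, 291.3]), array([0.5272, 0.2863, 0.041 ]))
rack
   ('top', 0.59, array([271.2, 201.2]), array([0.526 , 0.2909, 0.    ]))
   ('top', 0.42, array([205. , 378.3]), array([ 0.7044, -0.1741,  0.    ]))
   ('side', 0.68, array([372.6, 296.5]), array([0.5129, 0.2933, 0.    ]))
clip_mid
   ('top', 0.72, array([273.5, 224.9]), array([0.5174, 0.219 , 0.058 ]))
   ('top', 0.69, array([245. , 363.8]), array
[... 1233 characters left out ...]
, 0.7, array([273.7, 121.7]), array([0.5172, 0.5046, 0.    ]))
   ('side', 0.55, array([461.1, 245.5]), array([ 0.518 ,  0.4959, -0.    ]))
powder_jar
   ('top', 0.77, array([225.3, 486.8]), array([ 0.6522, -0.4682,  0.    ]))
   ('top', 0.59, array([245.5, 361.9]), array([ 0.596 , -0.1294,  0.    ]))
   ('side', 0.74, array([149.2, 365.5]), array([ 0.6656, -0.4636,  0.    ]))
wax_knife
   ('top', 0.69, array([255.8, 291.1]), array([0.568 , 0.0559, 0.    ]))
   ('side', 0.76, array([281.8, 323.3]), array([0.5646, 0.0518, 0.    ]))
screwdriver
   ('top', 0.86, array([295.4, 488.3]), array([ 0.4646, -0.466 ,  0.    ]))
   ('side', 0.9, array([168. , 418.9]), array([ 0.4842, -0.453 ,  0.    ]))
```

Run:
```python
import cv2,numpy as np
t=cv2.imread('pics/t0.png'); s=cv2.imread('pics/s0.png')
a=cv2.resize(t[230:310,130:250],(800,533),interpolation=cv2.INTER_CUBIC); cv2.imwrite('pics/a.png',a)
b=cv2.resize(t[190:300,325:445],(600,550),interpolation=cv2.INTER_CUBIC); cv2.imwrite('pics/b.png',b)
c=cv2.resize(s[170:270,290:420],(780,600),interpolation=cv2.INTER_CUBIC); cv2.imwrite('pics/c.png',c)
```

```text
(no output)
```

View pics/t0.png

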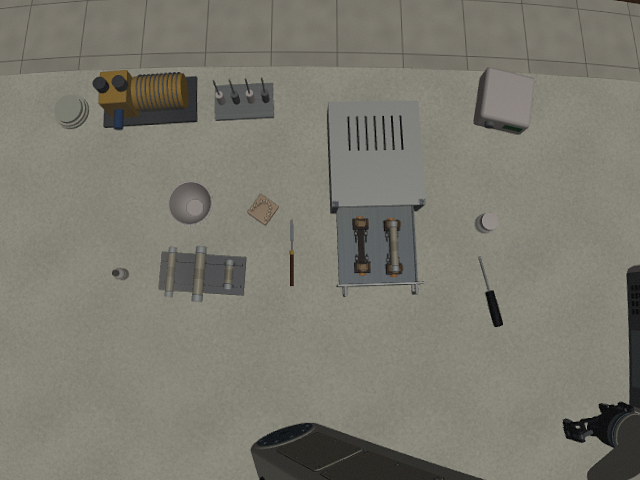

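View pics/a.png

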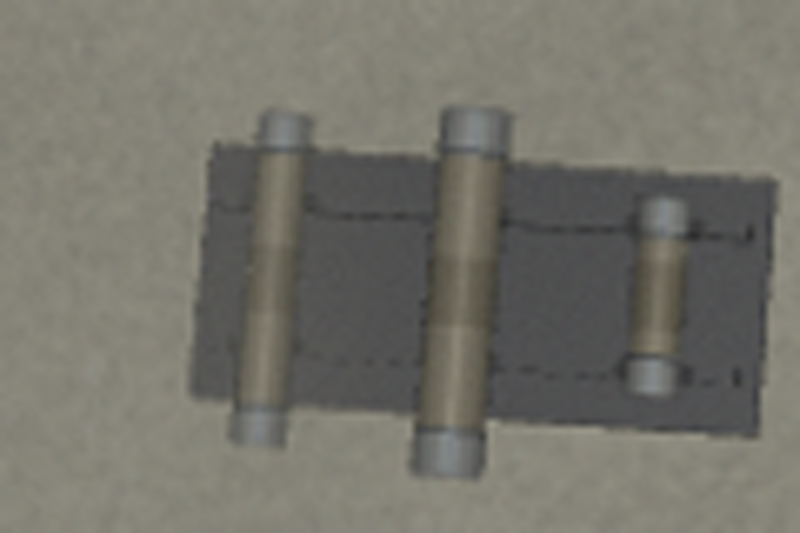

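View pics/b.png

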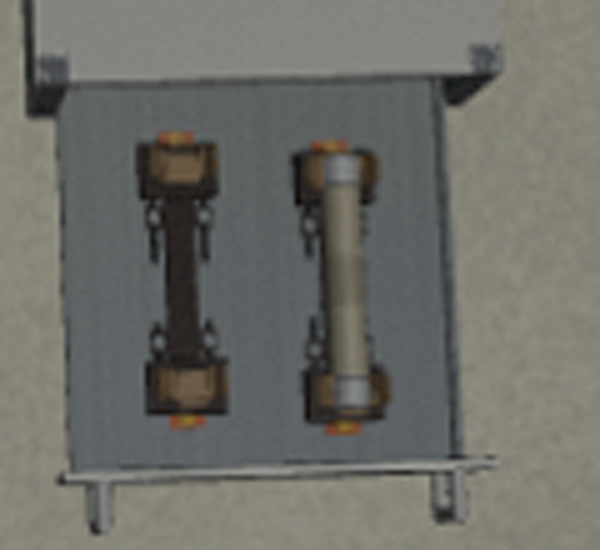

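View pics/c.png

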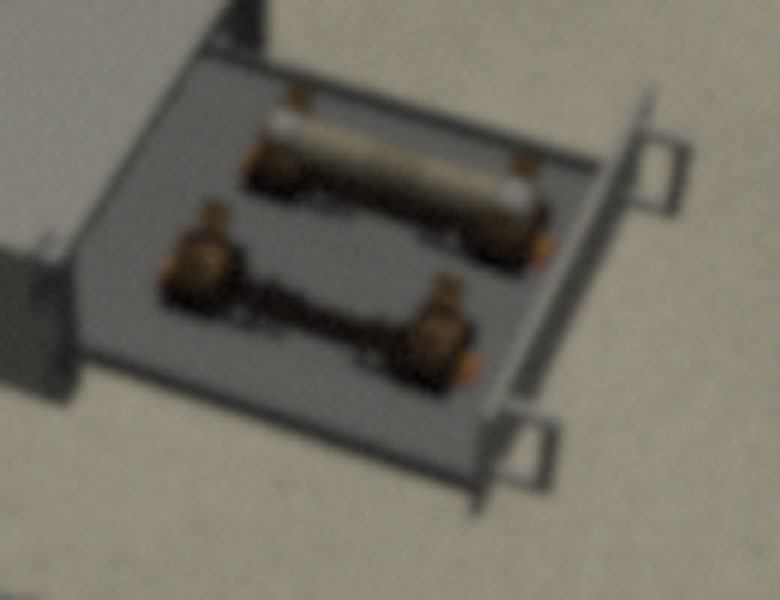

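Top view: the matching fuse is the leftmost in the rack, with ends near (row 249, col 173) and (294, 169). The empty pole is the left one in the tray, with orange stops near (217.6, 360) and (274.2, 362.4). Next I measure these.

```bash
cat >> h.py <<'E'
def orange(im):
    h=cv2.cvtColor(im,cv2.COLOR_BGR2HSV)
    m=((h[...,0]>5)&(h[...,0]<20)&(h[...,1]>150)&(h[...,2]>100)).astype(np.uint8)
    n,l,st,c=cv2.connectedComponentsWithStats(m)
    return [(st[i,4],c[i][::-1].round(2)) for i in range(1,n) if st[i,4]>=3]
E
python3 - <<'E'
from h import *
np.set_printoptions(precision=4,suppress=True)
t=cam('top');s=cam('side')
for d,n,b in((t,'top',(190,300,325,445)),(s,'side',(170,270,290,420))):
    im=d['image'].copy(); k=np.zeros_like(im); k[b[0]:b[1],b[2]:b[3]]=im[b[0]:b[1],b[2]:b[3]]
    for a,c in orange(k): print(n,a,c,onz(d,c,.060))
    for L in('fuse_mid','clip_mid'):
      for r in imaging.regions_of(n,L)[:2]:
        p=np.argwhere(r['region']).astype(float); c=p.mean(0); u,S,v=np.linalg.svd(p-c,full_matrices=False)
        q=(p-c)@v[0]; e=[c+v[0]*q.min(),c+v[0]*q.max()]
        A,B=[onz(d,x,.040) for x in e]
        print(n,L,r['conf'],len(p),c,e,'mid',(A+B)/2,'len',np.linalg.norm(A-B),'ang',np.degrees(np.arctan2(*(A-B)[1::-1])), onz(d,c,.040))
m={n:imaging.mark_of(n,'fuse_mid')[0]['position'] for n in('top','side')}
print('tri',tri([(t,m['top']),(s,m['side'])]))
# tray fuse crop ends
A,B=onz(t,(220.4,393.4),.068),onz(t,(271.6,395),.068);print('tray fuse',A,B,np.degrees(np.arctan2(*(A-B)[1::-1])))
for e in ((217.6,360),(274.2,362.4)): print('stop',onz(t,e,.06))
E
```

```text
top 5 [273.6 359.8] [ 0.5189 -0.1172  0.06  ]
top 3 [273.67 363.67] [ 0.5188 -0.1269  0.06  ]
top 7 [275.57 392.57] [ 0.5142 -0.1994  0.06  ]
top fuse_mid 0.67 341 [271.0469 170.4282] [array([246.8684, 172.2979]), array([296.0383, 168.4955])] mid [0.5226 0.3622 0.04  ] len 0.12552609252847613 ang -2.6155672892655564 [0.5233 0.362  0.04  ]
top clip_mid 0.82 6279 [246.348  376.3295] [array([201.4529, 349.1692]), array([297.184 , 407.0839])] mid [ 0.583  -0.1662  0.04  ] len 0.2850898551101457 ang 30.81128518180278 [ 0.5896 -0.162   0.04  ]
side fuse_mid 0.6 569 [393.8207 275.9332] [array([378.548 , 248.6928]), array([408.8096, 302.6674])] mid [0.5219 0.366  0.04  ] len 0.13110767474604262 ang -2.6842542267065674 [0.5198 0.3662 0.04  ]
side clip_mid 0.7 4871 [213.2515 349.7738] [array([211.4895, 302.9816]), array([215.3065, 404.3483])] mid [ 0.5768 -0.1604  0.04  ] len 0.2748726471479559 ang 22.826343508226415 [ 0.5858 -0.1567  0.04  ]
tri [0.5237 0.3702 0.0253]
tray fuse [ 0.6523 -0.2021  0.068 ] [ 0.5236 -0.2042  0.068 ] 0.9404368057876633
stop [ 0.6601 -0.1187  0.06  ]
stop [ 0.5174 -0.1237  0.06  ]
```

Request:
move_arm(targets="0.677 -0.9 0 0 0 0 110;0.677 -0.9 0 0 0 0 110;0.677 -0.9 0 0 0 0 110;0.677 -0.9 0 0 0 0 110;0.677 -0.9 0 0 0 0 110", squeeze=80)

```text
time: 2.32
eef_pos: [0.2489, -0.4284, 0.2016]
eef_rot: [[0.95, 0.311, -0.0], [0.311, -0.95, 0.004], [0.001, -0.004, -1.0]]
force: [-0.4, -1.1, -0.1]
grip_width: 0.0488
grip_force: 0.0
```

Request:
move_arm(targets="0.677 -0.9 0 0 0 0 110;0.677 -0.9 0 0 0 0 110;0.677 -0.9 0 0 0 0 110;0.677 -0.9 0 0 0 0 110;0.677 -0.9 0 0 0 0 110")

```text
time: 2.73
eef_pos: [0.3037, -0.2692, 0.2019]
eef_rot: [[0.95, 0.312, 0.0], [0.312, -0.95, 0.003], [0.001, -0.002, -1.0]]
force: [-0.5, -0.6, -0.4]
grip_width: 0.0485
grip_force: 0.0
```

Request:
move_arm(targets="0.677 -0.9 0 0 0 0 110;0.677 -0.9 0 0 0 0 110;0.677 -0.9 0 0 0 0 110;0.677 -0.9 0 0 0 0 110;0.677 -0.9 0 0 0 0 110")

```text
time: 3.15
eef_pos: [0.3595, -0.1095, 0.2024]
eef_rot: [[0.949, 0.315, 0.002], [0.315, -0.949, 0.002], [0.002, -0.001, -1.0]]
force: [-0.1, -0.4, -0.1]
grip_width: 0.0484
grip_force: 0.0
```

Request:
move_arm(targets="0.677 -0.9 0 0 0 0 110;0.677 -0.9 0 0 0 0 110;0.677 -0.9 0 0 0 0 110;0.677 -0.9 0 0 0 0 110;0.677 -0.9 0 0 0 0 110")

```text
time: 3.57
eef_pos: [0.415, 0.0502, 0.2027]
eef_rot: [[0.95, 0.314, 0.003], [0.314, -0.95, 0.002], [0.003, -0.001, -1.0]]
force: [0.6, -0.3, -0.1]
grip_width: 0.0487
grip_force: 0.0
```

Request:
move_arm(targets="0.677 -0.9 0 0 0 0 110;0.677 -0.9 0 0 0 0 110;0.677 -0.9 0 0 0 0 110;0.677 -0.9 0 0 0 0 110;0.677 -0.9 0 0 0 0 110")

```text
time: 3.98
eef_pos: [0.4702, 0.21, 0.2025]
eef_rot: [[0.95, 0.312, 0.003], [0.312, -0.95, 0.003], [0.003, -0.002, -1.0]]
force: [-0.1, 0.5, 0.0]
grip_width: 0.0486
grip_force: 0.0
```

Request:
move_arm(targets="0.677 -0.9 0.3 0 0 0.458 110;0.677 -0.9 0.3 0 0 0.458 110;0.677 -0.9 0.3 0 0 0.458 110;0.677 -0.9 0.3 0 0 0.458 110;0.677 -0.9 0.3 0 0 0.458 110;0.677 -0.9 0.3 0 0 0.458 110")

```text
time: 4.48
eef_pos: [0.5226, 0.3661, 0.1555]
eef_rot: [[0.999, -0.043, -0.001], [-0.043, -0.999, -0.001], [-0.001, 0.001, -1.0]]
force: [-0.7, -0.3, -0.2]
grip_width: 0.0482
grip_force: 0.0
```

Request:
move_arm(targets="0 0 0.883 0 0 0 110;0 0 0.883 0 0 0 110;0 0 0.883 0 0 0 110;0 0 0.883 0 0 0 110;0 0 0.883 0 0 0 110;0 0 0.883 0 0 0 110")

```text
time: 4.98
eef_pos: [0.5229, 0.3641, 0.0262]
eef_rot: [[0.999, -0.045, 0.001], [-0.045, -0.999, 0.0], [0.001, -0.0, -1.0]]
force: [1.1, 0.0, 0.4]
grip_width: 0.0484
grip_force: 0.0
```

Request:
move_arm(targets="0 0 0 0 0 0 255;0 0 0 0 0 0 255;0 0 0 0 0 0 255;0 0 0 0 0 0 255;0 0 0 0 0 0 255;0 0 0 0 0 0 255;0 0 0 0 0 0 255;0 0 0 0 0 0 255")

```text
time: 5.65
eef_pos: [0.522, 0.3646, 0.0246]
eef_rot: [[0.999, -0.045, -0.0], [-0.045, -0.999, -0.0], [-0.0, 0.0, -1.0]]
force: [-0.6, -0.2, 0.3]
grip_width: -0.0
grip_force: 0.0
```

Run:
```python
from h import *
t=cam('top');s=cam('side')
a=cv2.resize(t['image'][235:315,130:250],(600,400),interpolation=cv2.INTER_CUBIC)
b=cv2.resize(s['image'][310:460,190:390],(600,450)[:2],interpolation=cv2.INTER_CUBIC)
b=cv2.resize(s['image'][340:420,220:340],(600,200*2),interpolation=cv2.INTER_CUBIC)
cv2.imwrite('pics/d.png',np.vstack([a,b])[:600] if 0 else cv2.resize(np.hstack([a,b]),(800,267)))
print(env.get_obs()['eef_pos'],env.get_obs()['grip_width'])
for n,d in(('top',t),('side',s)):
  for e in imaging.mark_of(n,'fuse_mid')[:2]: print(n,e['conf'],e['position'],onz(d,e['position'],.038))
```

```text
[0.52200825 0.364556   0.02453889] -0.00015153243923687778
top 0.68 [272.2, 171.1] [0.52051509 0.36071034 0.038     ]
side 0.63 [391.8, 272.6] [0.52863221 0.36492469 0.038     ]
```

View pics/d.png

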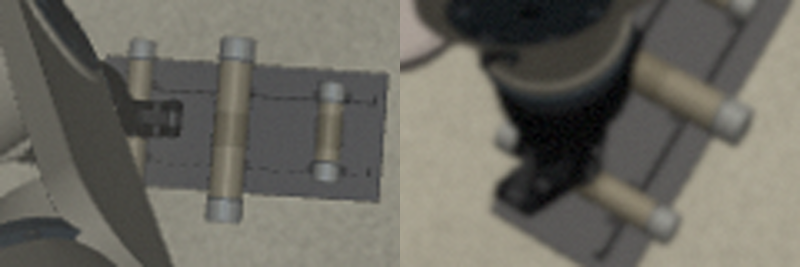

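The top crop shows the fuse at crop column 140 and a gripper finger still at column 180, so the fingers look open although the reading says 0. I'll hold the pose and read again.

Request:
move_arm(targets="0 0 0 0 0 0 255;0 0 0 0 0 0 255;0 0 0 0 0 0 255;0 0 0 0 0 0 255", squeeze=80)

```text
time: 6.18
eef_pos: [0.5221, 0.3645, 0.0246]
eef_rot: [[0.999, -0.045, -0.0], [-0.045, -0.999, -0.0], [-0.0, 0.0, -1.0]]
force: [-0.5, 0.0, -1.0]
grip_width: 0.0002
grip_force: 0.0
```

Run:
```python
from h import *
t=cam('top');s=cam('side')
a=cv2.resize(t['image'][240:300,140:220],(800,600),interpolation=cv2.INTER_CUBIC)
cv2.imwrite('pics/e.png',a); print({k:v for k,v in env.get_obs().items() if 'grip' in k or k=='time'})
```

```text
{'time': 6.2833, 'grip_force': 0.0, 'grip_width': 0.00017717766150911977}
```

View pics/e.png

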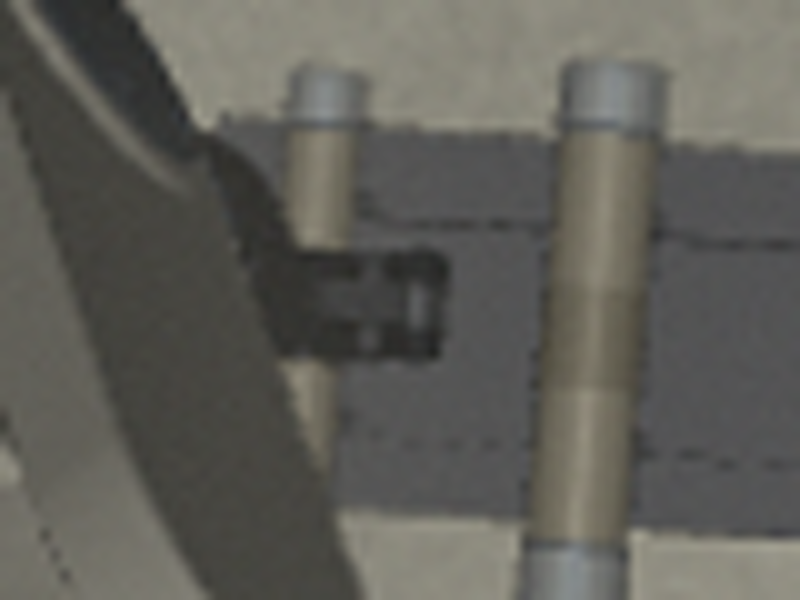

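The fuse now runs at about raw column 172.5, centred in the fingers, so the zero width and force readings look doubtful. I'll lift a little and check whether the fuse comes along.

Request:
move_arm(targets="0 0 -0.1 0 0 0 255;0 0 -0.2 0 0 0 255;0 0 -0.3 0 0 0 255;0 0 -0.3 0 0 0 255")

```text
time: 6.62
eef_pos: [0.5237, 0.3657, 0.0725]
eef_rot: [[0.999, -0.045, 0.004], [-0.045, -0.999, 0.002], [0.003, -0.003, -1.0]]
force: [1.3, 0.3, 0.7]
grip_width: -0.0003
grip_force: 0.0
```

Run:
```python
from h import *
np.set_printoptions(precision=4,suppress=True)
t=cam('top');s=cam('side')
a=cv2.resize(t['image'][235:315,130:230],(500,400),interpolation=cv2.INTER_CUBIC)
b=cv2.resize(s['image'][340:420,220:320],(500,400),interpolation=cv2.INTER_CUBIC)
cv2.imwrite('pics/f.png',cv2.resize(np.hstack([a,b]),(800,320)))
o=env.get_obs(); print(o['force'],o['grip_width'],o['grip_force'])
```

```text
[ 0.0039  0.3735 -0.2284] 0.00021369243871816756 0.0
```

View pics/f.png

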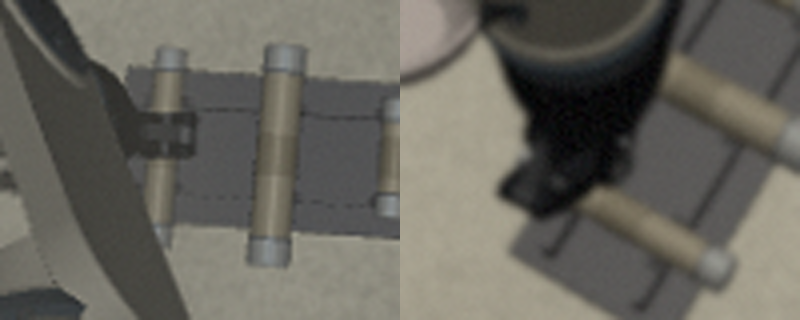

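Run:
```python
from h import *
np.set_printoptions(precision=4,suppress=True)
s0=cv2.imread('pics/s0.png');t0=cv2.imread('pics/t0.png')
t=cam('top');s=cam('side')
def tm(a,b,r,c,h=8,S=20):
    T=a[r-h:r+h+1,c-h:c+h+1]; W=b[r-h-S:r+h+S+1,c-h-S:c+h+S+1]
    m=cv2.matchTemplate(W,T,cv2.TM_CCOEFF_NORMED); _,v,_,l=cv2.minMaxLoc(m); return round(v,3),'dcol,drow',l[0]-S,l[1]-S
print('side near end',tm(s0,s['image'],405,298)); print('top far end',tm(t0,t['image'],249,173)); print('top near end',tm(t0,t['image'],294,169))
p=env.get_obs()['eef_pos']
for z in(0,.019,.05): q=p+[0,0,z]; print(z,proj(t,q),proj(s,q), 'left/right 20mm',proj(t,q+[0,-.02,0]))
print('fuse if lifted',proj(s,[.523+.0635,.3645-.003,.086]),proj(t,[.523+.0635,.3615,.086]),'unlifted',proj(s,[.5865,.3615,.038]),proj(t,[.5865,.3615,.038]))
print('near end lifted',proj(s,[.46,.3675,.086]),proj(t,[.46,.3675,.086]),'un',proj(s,[.46,.3675,.038]),proj(t,[.46,.3675,.038]))
```

```text
side near end (0.997, 'dcol,drow', 0, 0)
top far end (0.997, 'dcol,drow', 0, 0)
top near end (0.761, 'dcol,drow', 13, 0)
0 [271.0315 166.54  ] [387.188  274.5257] left/right 20mm [271.1129 174.4136]
0.019 [270.5559 164.4665] [383.4754 273.7363] left/right 20mm [270.6387 172.4518]
0.05 [269.7486 160.9499] [377.1626 272.3933] left/right 20mm [269.8335 169.1241]
fuse if lifted [368.999  246.5934] [244.3538 166.6732] unlifted [378.496  249.5178] [246.4617 171.6811]
near end lifted [398.8915 300.5349] [295.7116 162.5481] un [407.644  301.4765] [295.978  167.7589]
```

Run:
```python
from h import *
np.set_printoptions(precision=1,suppress=True)
t=cam('top');s=cam('side'); o=env.get_obs();p=o['eef_pos'];R=o['eef_rot']
out=[]
for d,(r0,r1,c0,c1) in((s,(330,420,215,325)),(t,(235,310,130,220))):
    im=d['image'][r0:r1,c0:c1]; f=7
    im=cv2.convertScaleAbs(cv2.resize(im,None,fx=f,fy=f,interpolation=cv2.INTER_CUBIC),alpha=2.0,beta=10)
    for off,col in(((0,0,0),(0,0,255)),((0,.024,-.0),(0,255,0)),((0,-.024,0),(255,0,0)),((0,0,-.06),(0,255,255))):
        q=proj(d,p+R@np.array(off)); cv2.circle(im,(int((q[1]-c0)*f),int((q[0]-r0)*f)),5,col,-1)
    out.append(im)
h=min(x.shape[0] for x in out); im=np.hstack([x[:h] for x in out]); im=cv2.resize(im,None,fx=800/im.shape[1],fy=800/im.shape[1]); cv2.imwrite('pics/g.png',im); print(im.shape)
```

```text
(300, 800, 3)
```

View pics/g.png

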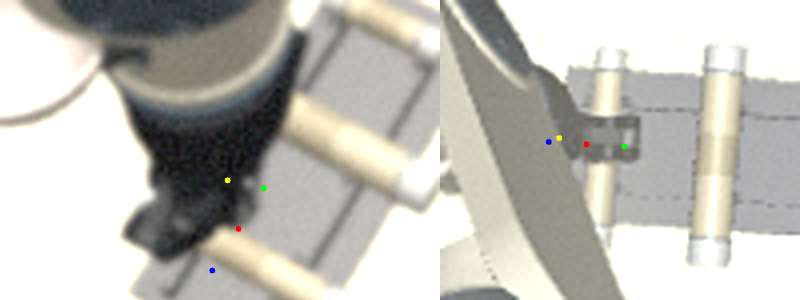

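In the enlarged view the silhouette is ambiguous about whether the fingers are shut. I'll command the gripper to 110 again and compare the images by difference.

Run:
```python
from h import *
cam('side','sc.png');cam('top','tc.png')
```

Request:
move_arm(targets="0 0 0 0 0 0 110;0 0 0 0 0 0 110;0 0 0 0 0 0 110;0 0 0 0 0 0 110;0 0 0 0 0 0 110;0 0 0 0 0 0 110")

```text
time: 7.52
eef_pos: [0.5221, 0.3646, 0.0697]
eef_rot: [[0.999, -0.045, 0.0], [-0.045, -0.999, 0.0], [0.0, -0.0, -1.0]]
force: [1.1, 0.1, -0.5]
grip_width: 0.0487
grip_force: 0.0
```

Run:
```python
from h import *
s=cam('side','so.png');t=cam('top','to.png')
print(env.get_obs()['eef_pos'])
out=[]
for n,d in(('sc',s),('tc',t)):
    a=cv2.imread(f'pics/{n}.png'); df=cv2.absdiff(a,d['image']).sum(2); m=df>40; p=np.argwhere(m); print(n,m.sum(),p.min(0) if len(p) else '',p.max(0) if len(p) else '')
c=lambda im:cv2.convertScaleAbs(cv2.resize(im[340:410,230:310],(400,350),interpolation=cv2.INTER_CUBIC),alpha=3,beta=10)
cv2.imwrite('pics/i.png',np.hstack([c(cv2.imread('pics/sc.png')),c(s['image'])]))
```

```text
[0.5220999  0.36456929 0.06966574]
sc 1092 [  0 219] [399 639]
tc 384 [217  66] [479 500]
```

View pics/i.png

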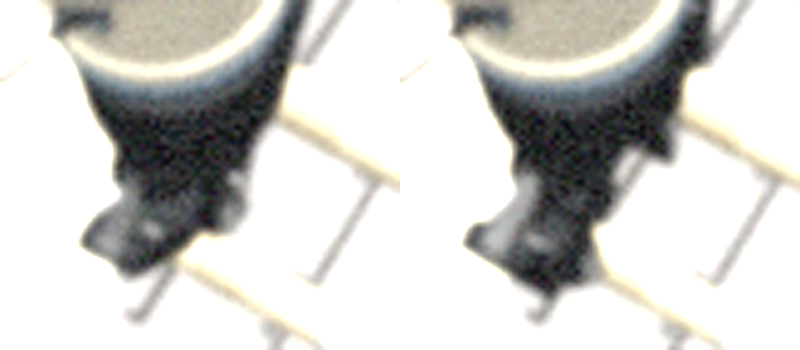

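Both states differ: at 255 the tips are together near raw (383, 277), and at 110 they are spread with the outer tip near (396, 268). So the fingers do close, yet the fuse never moved. I'll check the height by feel, bringing the shut fingers down gently onto the fuse.

Request:
move_arm(targets="0 0 0 0 0 0 255;0 0 0 0 0 0 255;0 0 0 0 0 0 255;0 0 0.04 0 0 0 255;0 0 0.08 0 0 0 255;0 0 0.1 0 0 0 255;0 0 0.11 0 0 0 255;0 0 0.11 0 0 0 255")

```text
time: 8.28
eef_pos: [0.5217, 0.3643, 0.0523]
eef_rot: [[0.999, -0.045, -0.001], [-0.045, -0.999, -0.001], [-0.001, 0.001, -1.0]]
force: [1.0, -0.6, -0.6]
grip_width: -0.0003
grip_force: 0.0
```

Request:
move_arm(targets="0 0 0.01 0 0 0 255;0 0 0.02 0 0 0 255;0 0 0.03 0 0 0 255;0 0 0.03 0 0 0 255")

```text
time: 8.62
eef_pos: [0.522, 0.3645, 0.0484]
eef_rot: [[0.999, -0.045, -0.0], [-0.045, -0.999, -0.0], [-0.0, 0.0, -1.0]]
force: [0.3, 0.1, 0.5]
grip_width: -0.0003
grip_force: 0.0
```

Request:
move_arm(targets="0 0 0.01 0 0 0 255;0 0 0.02 0 0 0 255;0 0 0.02 0 0 0 255")

```text
time: 8.87
eef_pos: [0.5219, 0.3645, 0.0453]
eef_rot: [[0.999, -0.045, -0.0], [-0.045, -0.999, -0.0], [-0.0, 0.0, -1.0]]
force: [-0.1, 0.2, 0.7]
grip_width: -0.0
grip_force: 0.0
```

Request:
move_arm(targets="0 0 0.01 0 0 0 255;0 0 0.02 0 0 0 255;0 0 0.02 0 0 0 255")

```text
time: 9.12
eef_pos: [0.5219, 0.3645, 0.0423]
eef_rot: [[0.999, -0.045, -0.0], [-0.045, -0.999, -0.0], [-0.0, 0.0, -1.0]]
force: [-0.3, -0.0, -1.0]
grip_width: -0.0002
grip_force: 0.0
```

Request:
move_arm(targets="0 0 0.01 0 0 0 255;0 0 0.02 0 0 0 255;0 0 0.02 0 0 0 255")

```text
time: 9.37
eef_pos: [0.5219, 0.3644, 0.0393]
eef_rot: [[0.999, -0.045, -0.0], [-0.045, -0.999, -0.0], [-0.0, 0.0, -1.0]]
force: [-0.1, -0.5, -0.0]
grip_width: 0.0
grip_force: 0.0
```

No contact down to 0.039, and earlier none at 0.0246, so the fingertips are really higher than reported. I'll keep feeling downwards.

Request:
move_arm(targets="0 0 0.03 0 0 0 255;0 0 0.06 0 0 0 255;0 0 0.08 0 0 0 255;0 0 0.09 0 0 0 255;0 0 0.09 0 0 0 255")

```text
time: 9.78
eef_pos: [0.5217, 0.3643, 0.0254]
eef_rot: [[0.999, -0.045, -0.001], [-0.045, -0.999, -0.001], [-0.001, 0.001, -1.0]]
force: [-0.2, 0.9, -0.2]
grip_width: -0.0
grip_force: 0.0
```

Request:
move_arm(targets="0 0 0.01 0 0 0 255;0 0 0.02 0 0 0 255;0 0 0.02 0 0 0 255")

```text
time: 10.03
eef_pos: [0.522, 0.3645, 0.0229]
eef_rot: [[0.999, -0.045, -0.0], [-0.045, -0.999, -0.0], [-0.0, 0.0, -1.0]]
force: [0.6, -0.2, -0.7]
grip_width: -0.0001
grip_force: 0.0
```

Request:
move_arm(targets="0 0 0.01 0 0 0 255;0 0 0.02 0 0 0 255;0 0 0.02 0 0 0 255")

```text
time: 10.28
eef_pos: [0.522, 0.3644, 0.0199]
eef_rot: [[0.999, -0.045, -0.0], [-0.045, -0.999, -0.0], [-0.0, 0.0, -1.0]]
force: [-0.2, -0.1, 0.3]
grip_width: -0.0
grip_force: 0.0
```

Run:
```python
from h import *
s0=cv2.imread('pics/s0.png');t0=cv2.imread('pics/t0.png')
t=cam('top','t2.png');s=cam('side','s2.png');p=env.get_obs()['eef_pos'];print(p)
def diffmap(im,p,lab):
    print(lab)
    for off in(-.012,0,.012):
        r=[]
        for z in np.arange(-.03,.075,.006):
            q=np.round(proj(s,p+[off,0,z])).astype(int); r.append((int(im[q[0],q[1]].mean()),int(s0[q[0],q[1]].mean())))
        print(off,*[f'{int(1000*z)}:{a}/{b}' for z,(a,b) in zip(np.arange(-.03,.075,.006),r)])
diffmap(s['image'],p,'now'); diffmap(cv2.imread('pics/sc.png'),np.array([.5221,.3646,.0697]),'closed .07')
def tm(a,b,r,c,h=8,S=20):
    T=a[r-h:r+h+1,c-h:c+h+1]; W=b[r-h-S:r+h+S+1,c-h-S:c+h+S+1]
    m=cv2.matchTemplate(W,T,cv2.TM_CCOEFF_NORMED); _,v,_,l=cv2.minMaxLoc(m); return round(v,3),l[0]-S,l[1]-S
print(tm(s0,s['image'],405,298),tm(t0,t['image'],249,173))
```

```text
[0.5220483  0.36452156 0.02010085]
now
-0.012 -30:76/65 -24:72/61 -18:74/63 -12:79/69 -6:86/76 0:99/85 5:107/95 11:116/103 17:121/105 23:102/95 29:88/90 35:74/91 41:59/85 47:39/80 53:40/76 59:41/74 65:44/75 71:43/75
0 -30:82/66 -24:72/64 -18:70/57 -12:73/62 -6:69/66 0:61/74 5:47/82 11:39/86 17:27/91 23:26/93 29:19/94 35:18/91 41:10/87 47:9/80 53:4/75 59:16/76 65:5/74 71:4/69
0.012 -30:82/72 -24:70/69 -18:47/56 -12:29/55 -6:16/59 0:15/66 5:17/75 11:20/81 17:21/94 23:23/100 29:16/102 35:16/102 41:14/103 47:12/90 53:10/75 59:7/65 65:4/69 71:5/74
closed .07
-0.012 -30:114/99 -24:112/95 -18:108/90 -12:104/91 -6:100/85 0:93/80 5:89/74 11:88/76 17:88/75 23:79/75 29:72/73 35:59/75 41:44/76 47:42/77 53:32/73 59:36/73 65:54/64 71:54/55
0 -30:105/91 -24:107/93 -18:107/91 -12:100/87 -6:93/84 0:78/80 5:52/75 11:37/76 17:23/74 23:22/65 29:19/56 35:15/51 41:11/58 47:8/70 53:6/74 59:11/75 65:13/75 71:4/75
0.012 -30:106/94 -24:111/100 -18:104/102 -12:80/102 -6:38/103 0:21/90 5:15/65 11:21/68 17:24/69 23:23/74 29:22/73 35:12/74 41:5/75 47:15/75 53:4/89 59:12/109 65:4/117 71:10/126
(0.997, 0, 0) (0.991, 0, 0)
```

Run:
```python
from h import *
s=cam('side');t=cam('top');p=env.get_obs()['eef_pos']
def m(d,f,A,B):
    for b in B:
        print(f'{int(b*1000):4d} ',''.join((lambda q:'#' if d['image'][q[0],q[1]].mean()<35 else ('+' if d['image'][q[0],q[1]].mean()<55 else '.'))(np.round(proj(d,f(a,b))).astype(int)) for a in A))
print('side: cols x off -40..60 step4, rows z off');m(s,lambda a,b:p+[a,0,b],np.arange(-.04,.061,.004),np.arange(.09,-.041,-.008))
print('top at tip height+30: cols y off +40..-60, rows x off');m(t,lambda a,b:p+[b,a,.03],np.arange(.04,-.061,-.004),np.arange(.06,-.041,-.006))
```

```text
side: cols x off -40..60 step4, rows z off
  90  ......#################+..
  81  ......+################...
  73  .......#################..
  65  .......+###############...
  57  .......+###############+..
  49  .......+##############+...
  41  ........+#############....
  33  ........++############....
  25  .........+############....
  17  .........+############+...
   9  ..........+############+..
   1  ...........#############..
  -6  ...........+#########++...
 -14  ............+########++...
 -22  ..............#######++...
 -30  ...............#######++..
 -38  ................###++#+++.
top at tip height+30: cols y off +40..-60, rows x off
  60  ++........................
  54  +++.......................
  48  .++.......................
  42  .....++...................
  36  ......++..................
  30  ......+++.................
  24  .......+++................
  18  ........++................
  12  ........++++++++.++++.....
   6  .........+++........+.....
   0  .........++++.............
  -5  ..........+++++.++++......
 -11  ..........................
 -17  ..........................
 -23  ..........................
 -29  ..........................
 -35  ..........................
```

Run:
```python
from h import *
t=cam('top')
for n in('tc','to','t2'):
    im=cv2.imread(f'pics/{n}.png').mean(2).astype(int)
    print(n)
    for r in range(262,278,2): print(r,*[f'{v:3d}' for v in im[r,150:192]])
a=cv2.imread('pics/sc.png')[345:405,235:300]; b=cv2.imread('pics/so.png')[345:405,235:300]; c=cv2.imread('pics/s2.png')[345:415,235:300]
z=lambda im:cv2.convertScaleAbs(cv2.resize(im,(400,360) ,interpolation=cv2.INTER_LANCZOS4),alpha=5,beta=0)
ta=cv2.imread('pics/tc.png')[255:285,145:195];tb=cv2.imread('pics/to.png')[255:285,145:195]
y=lambda im:cv2.convertScaleAbs(cv2.resize(im,(400,240),interpolation=cv2.INTER_LANCZOS4),alpha=3)
cv2.imwrite('pics/j.png',np.vstack([np.hstack([z(a),z(b)]),np.hstack([y(ta),y(tb)])]))
```

```text
tc
262  66  65  65  69  67  66  69  58  50  49  50  49  50  53  69  90  87  87  94 106 119 127 115 103  90  83  87  79  78  77  75  67  65  73  66  64  63  73  72  62  62  73
264  67  67  64  64  69  65  68  67  52  51  52  49  51  50  50  51  51  51  47  51  61  67  74  65  46  48  51  55  53  57  65  82  85  85  81  87  84  84  83  84  84  83
266  65  65  67  67  67  67  67  67  61  53  52  48  50  52  50  50  54  54  54  55  52  58  69  62  47  49  50  51  49  41  77  84  83  85  83  84  86  84  83  83  85  84
268  65  67  64  65  67  67  68  68  68  62  50  48  50  49  51  52  58  59  67  66  66  67  63  66  64  62  84  88  70  61  79  85  83  85  84  83  84  84  82  83  82  84
270  66  66  66  67  65  68  68  69  69  68  56  49  48  51  51  52  59  57  63  62  66  69  65  65  67  63  85  85  63  56  79  84  85  85  82  84  82  86  83  83  85  82
272  68  67  67  66  67  66  66  68  68  68  71  49  50  49  51  52  50  53  50  52  52  67  72  46  52  51  54  52  45  55  80  86  85  85  83  86  84  85  86  83  84  84
274  68  66  66  67  67  69  65  66  70  67  70  69  53  51  62  
[... 2336 characters left out ...]
  83  85  84
270  66  64  65  66  68  65  67  67  69  68  69  70  69  69  69  68  57  46  50  48  49  55  61  62  67  66  64  64  61  63  61  79  85  66  63  83  83  85  84  85  83  84
272  64  65  67  66  65  70  68  67  66  69  66  68  69  66  67  70  69  52  51  51  49  50  51  48  47  49  60  64  56  47  55  61  68  60  54  81  86  83  83  83  83  84
274  62  67  65  68  68  67  67  69  66  67  69  68  70  69  68  69  69  67  50  50  54  52  46  49  49  45  66  77  56  44  45  52  51  45  55  80  86  85  85  84  81  84
276  77  63  66  64  68  67  70  67  67  69  67  69  67  69  69  68  68  66  75 102 111 101  78  63  58  69  74  73  73  75  76  62  58  71  84  85  85  84  84  84  83  84
```

View pics/j.png

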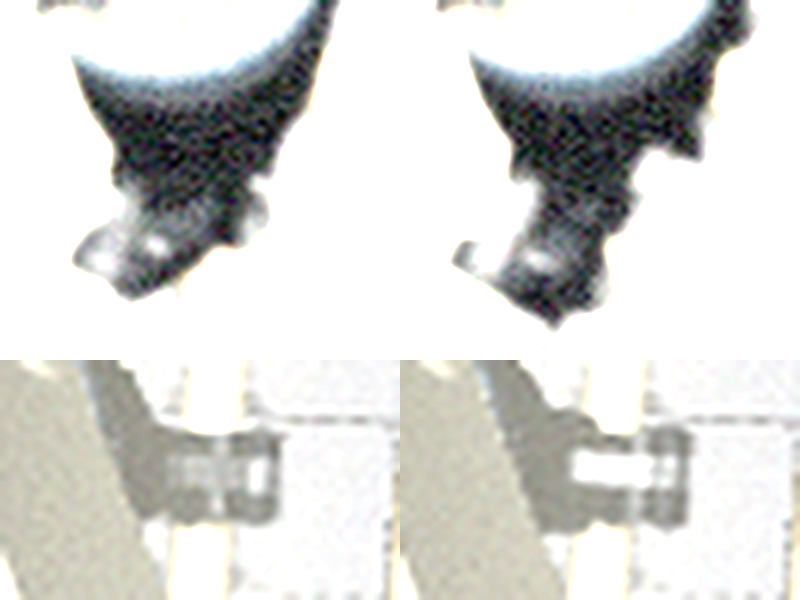

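The picture shows the shut fingers' lower end near raw (381, 276). That is about 30 mm higher than the reported TCP projects (387, 274.5), and the grid map agrees. I'll confirm by feeling further down in small steps.

Request:
move_arm(targets="0 0 0.01 0 0 0 255;0 0 0.02 0 0 0 255;0 0 0.02 0 0 0 255")

```text
time: 10.78
eef_pos: [0.522, 0.3645, 0.0169]
eef_rot: [[0.999, -0.045, -0.0], [-0.045, -0.999, -0.0], [-0.0, 0.0, -1.0]]
force: [-0.6, 0.9, 0.3]
grip_width: 0.0003
grip_force: 0.0
```

Request:
move_arm(targets="0 0 0.01 0 0 0 255;0 0 0.02 0 0 0 255;0 0 0.02 0 0 0 255")

```text
time: 11.03
eef_pos: [0.5223, 0.3648, 0.0163]
eef_rot: [[0.999, -0.045, 0.0], [-0.045, -0.999, 0.0], [0.0, -0.0, -1.0]]
force: [-6.3, -4.4, 21.6]
grip_width: 0.0001
grip_force: 10.8
```

Request:
move_arm(targets="0 0 0.01 0 0 0 255;0 0 0.02 0 0 0 255;0 0 0.02 0 0 0 255")

```text
time: 11.28
eef_pos: [0.5224, 0.3649, 0.0158]
eef_rot: [[0.999, -0.045, 0.001], [-0.045, -0.999, 0.001], [0.001, -0.001, -1.0]]
force: [-13.6, -9.2, 46.5]
grip_width: -0.0002
grip_force: 23.2
```

Contact came at a reported 0.0167 against a true fuse top of 0.0483. So the true fingertip height is the reported height plus about 31.5 mm. I'll back off, open, and go down to the corrected height.

Request:
move_arm(targets="0 0 -0.1 0 0 0 255;0 0 -0.267 0 0 0 255;0 0 -0.267 0 0 0 110;0 0 -0.267 0 0 0 110;0 0 -0.267 0 0 0 110;0 0 -0.267 0 0 0 110")

```text
time: 11.78
eef_pos: [0.5214, 0.3641, 0.0502]
eef_rot: [[0.999, -0.045, -0.001], [-0.045, -0.999, -0.001], [-0.001, 0.001, -1.0]]
force: [0.5, 0.0, 0.4]
grip_width: 0.0477
grip_force: 0.0
```

Run:
```python
from h import *
s0=cv2.imread('pics/s0.png');t0=cv2.imread('pics/t0.png');t=cam('top');s=cam('side')
def tm(a,b,r,c,h=8,S=20):
    T=a[r-h:r+h+1,c-h:c+h+1]; W=b[r-h-S:r+h+S+1,c-h-S:c+h+S+1]
    m=cv2.matchTemplate(W,T,cv2.TM_CCOEFF_NORMED); _,v,_,l=cv2.minMaxLoc(m); return round(v,3),l[0]-S,l[1]-S
print(tm(s0,s['image'],405,298),tm(t0,t['image'],249,173),env.get_obs()['eef_pos'],env.get_obs()['force'])
```

```text
(0.997, 0, 0) (0.996, 0, 0) [0.52144785 0.36411072 0.0500686 ] [0.57025179 0.20287164 0.46225099]
```

Request:
move_arm(targets="0 0 0.15 0 0 0 110;0 0 0.3 0 0 0 110;0 0 0.35 0 0 0 110;0 0 0.387 0 0 0 110;0 0 0.387 0 0 0 110")

```text
time: 12.3
eef_pos: [0.5213, 0.3641, -0.0082]
eef_rot: [[0.999, -0.045, -0.002], [-0.045, -0.999, -0.001], [-0.002, 0.001, -1.0]]
force: [-0.6, -0.3, 0.2]
grip_width: 0.0486
grip_force: 0.0
```

Request:
move_arm(targets="0 0 0 0 0 0 255;0 0 0 0 0 0 255;0 0 0 0 0 0 255;0 0 0 0 0 0 255;0 0 0 0 0 0 255;0 0 0 0 0 0 255", squeeze=80)

```text
time: 12.8
eef_pos: [0.5227, 0.3643, -0.0056]
eef_rot: [[0.999, -0.045, 0.001], [-0.045, -0.999, 0.0], [0.001, -0.0, -1.0]]
force: [-0.3, -5.0, 6.3]
grip_width: 0.0169
grip_force: 78.0
```

Request:
move_arm(targets="0 0 0 0 0 0 110;0 0 0 0 0 0 110;0 0 0 0 0 0 110;0 0 0.03 0 0 0 110;0 0 0.05 0 0 0 110;0 0 0.05 0 0 0 110")

```text
time: 13.3
eef_pos: [0.5215, 0.3643, -0.0153]
eef_rot: [[0.999, -0.045, -0.001], [-0.045, -0.999, -0.001], [-0.001, 0.001, -1.0]]
force: [-0.7, 0.0, -0.3]
grip_width: 0.0483
grip_force: 0.0
```

Request:
move_arm(targets="0 0 0 0 0 0 255;0 0 0 0 0 0 255;0 0 0 0 0 0 255;0 0 0 0 0 0 255;0 0 0 0 0 0 255;0 0 0 0 0 0 255", squeeze=80)

```text
time: 13.8
eef_pos: [0.522, 0.3642, -0.0143]
eef_rot: [[0.999, -0.045, -0.0], [-0.045, -0.999, -0.0], [-0.0, 0.0, -1.0]]
force: [0.1, -2.6, 2.3]
grip_width: 0.0169
grip_force: 77.9
```

Request:
move_arm(targets="0 0 -0.2 0 0 0 255;0 0 -0.4 0 0 0 255;0 0 -0.7 0 0 0 255;0 0 -0.95 0 0 0 255;0 0 -0.95 0 0 0 255;0 0 -0.95 0 0 0 255")

```text
time: 14.3
eef_pos: [0.5238, 0.366, 0.1311]
eef_rot: [[0.999, -0.045, 0.005], [-0.045, -0.999, 0.004], [0.005, -0.004, -1.0]]
force: [-0.1, 1.6, -0.8]
grip_width: 0.0177
grip_force: 78.1
```

Run:
```python
from h import *
np.set_printoptions(precision=4,suppress=True)
t=cam('top');s=cam('side')
t0=cv2.imread('pics/t0.png').astype(float); g=cv2.cvtColor(t0.astype(np.uint8),cv2.COLOR_BGR2GRAY)
# step edges, subpixel gradient peaks along rows/cols -> line fit on a plane z
def edge(vert,lines,lo,hi,z):
    P=[]
    for k in lines:
        v=(g[k,lo:hi] if vert else g[lo:hi,k]).astype(float); d=np.abs(np.gradient(cv2.GaussianBlur(v[None],(0,0),1)[0]))
        i=int(d.argmax()); i=min(max(i,1),len(d)-2); o=(d[i-1]-d[i+1])/(2*(d[i-1]-2*d[i]+d[i+1])+1e-9)
        P.append(onz(t,(k,lo+i+o) if vert else (lo+i+o,k),z)[:2])
    P=np.array(P); L=cv2.fitLine(P.astype(np.float32),cv2.DIST_HUBER,0,1e-5,1e-5).ravel(); a=np.degrees(np.arctan2(L[1],L[0])); return a,L[2:],np.abs((P-L[2:])@[-L[1],L[0]]).mean()*1000
print('unit left',edge(1,range(110,200,2),322,340,.108)); print('unit right',edge(1,range(110,190,2),410,432,.108))
print('unit front',edge(0,range(342,415,2),198,214,.108)); print('panel outer',edge(0,range(350,408,2),282,294,.09)); print('tray left',edge(1,range(215,278,2),332,344,.04))
for n,d in(('top',t),('side',s)):
  for e in imaging.mark_of(n,'fuse_mid')[:1]: print(n,e['conf'],e['position'],onz(d,e['position'],.18))
print(env.get_obs()['eef_pos'])
```

```text
unit left (np.float32(2.02868), array([ 0.8433, -0.0329], dtype=float32), np.float64(1.5555788914218658))
unit right (np.float32(4.310608), array([ 0.8351, -0.2721], dtype=float32), np.float64(7.073335552654364))
unit front (np.float32(-88.036255), array([ 0.6844, -0.1601], dtype=float32), np.float64(0.2464165636244741))
panel outer (np.float32(-87.94185), array([ 0.4874, -0.1809], dtype=float32), np.float64(1.4554047640009626))
tray left (np.float32(1.9397508), array([ 0.6076, -0.0601], dtype=float32), np.float64(0.34620814026761765))
top 0.49 [267.2, 151.2] [0.5234 0.3696 0.18  ]
side 0.57 [367.0, 265.4] [0.5251 0.373  0.18  ]
[0.5209 0.3639 0.1262]
```

Run:
```python
from h import *
np.set_printoptions(precision=4,suppress=True)
t=cam('top');s=cam('side')
t0=cv2.imread('pics/t0.png').astype(int); s0=cv2.imread('pics/s0.png').astype(int)
def show(im,r0,r1,c0,c1):
    o=np.clip(im[...,2]-im[...,0],0,255)[r0:r1,c0:c1]; print((r0,c0))
    for r in o: print(*[f'{v:3d}' for v in r])
show(t0,214,234,350,372); show(t0,258,278,350,373)
show(s0,202,222,312,332); show(s0,216,238,355,374)
print(proj(t,[.589+.0555,-.1215,.0625]),proj(t,[.589-.0555,-.1235,.0625]),proj(s,[.589+.066,-.1215,.063]),proj(s,[.589-.066,-.1235,.063]))
```

```text
(214, 350)
  0   0   0   0   0   0   0   0   0   0   0   0   0   0   0   0   0   0   0   0   0   0
  0   0   0   0   0   0   0   0   0   0   0   0   0   0   0   0   0   0   0   0   0   0
  0   0   0   0   0   0  10  33  32  33  35  33  39  25   0   0   0   0   0   0   0   0
  0   0   0   0   0   0  28  69  72  76  71  70  68  41   0   0   0   0   0   0   0   0
  0   0   0   0   0   0  19  49  49  52  48  46  42  30   1   0   0   1   2   0   0   0
  0   0   0   7   5  19  20  17  13  19  18  16  16  17  11  24  13  18  12   0   0   0
  0   0   1   6  11  27  29  27  22  16  17  17  17  15  14  30  20  23  18   0   0   0
  0   0   1   9   6  28  32  33  32  32  31  33  34  33  24  32  21  20  15   0   0   0
  0   0   1   8   8  27  30  31  31  37  39  37  37  38  36  33  22  27  22   0   0   0
  0   0   0   9  11  27  31  30  33  37  37  38  38  37  37  33  22  24  18   0   0   0
  0   0   0   6  10  22  30  31  33  40  36  38  38  36  38  33  20  17  13   0   0   0
  0   0   0   5   8  13  22  31  36  40  40  40  38  37  36  22  14   7   3   0   0   0
  0   0   0   4   6   8  13  17  
[... 5195 characters left out ...]
   8   4   4
  6   5   8  12  10  14  12  17  17  16  21  39  54  58  43  20   7   3   5
  7   7   4   7   7   9  12  12   7  11  22  41  55  53  34  14   7   4   4
  1   2   7   3   5   9   5  12   7  10  25  39  49  43  25  11   4   5   5
  3   2   5   1   4   4   7   6   5  11  20  35  41  31  14   7   4   5   6
  2   3   3   2   2   4   4   4   3   5  15  20  23  16   8   3   4   6   9
  3   3   4   3   2   4   5   0   2   3   5   8   9   9   5   5   7   5   8
  4   2   3   3   3   4   3   4   1   2   5   5   4   3   5   4   6   8   6
  3   2   4   3   3   3   4   2   2   4   3   3   5   5   6   3   8   5   5
[223.586  361.2652] [267.6935 362.3874] [207.9419 321.1953] [223.6319 367.0584]
```

Run:
```python
from h import *
np.set_printoptions(precision=4,suppress=True)
t=cam('top');s=cam('side')
for n,z,a,b in(('stop',.061,(217.05,359.9),(273.85,362.05)),('clip',.0715,(221.6,361),(265.8,362.6))):
    A,B=onz(t,a,z),onz(t,b,z); print(n,A,B,(A+B)/2,np.linalg.norm(A-B))
A,B=onz(s,(214,317.7),.06),onz(s,(231,367.5),.06);print('side stop',A,B,(A+B)/2,np.linalg.norm(A-B))
print(env.get_obs()['eef_pos'],env.get_obs()['eef_rot'])
# fuse in hand: far end visible?
for n,d in(('top',t),('side',s)):
  for r in imaging.regions_of(n,'fuse_mid')[:2]:
    p=np.argwhere(r['region']).astype(float); print(n,r['conf'],len(p),p[p[:,0].argmin()],p[p[:,0].argmax()],p[p[:,1].argmin()],p[p[:,1].argmax()])
p=env.get_obs()['eef_pos']; c=np.array([p[0],p[1],.183]); u=np.array([.999,-.045,0])
for sg in(1,-1): print('pred end',proj(t,c+sg*.0635*u),proj(s,c+sg*.0635*u))
```

```text
stop [ 0.6614 -0.1183  0.061 ] [ 0.5183 -0.1227  0.061 ] [ 0.5898 -0.1205  0.061 ] 0.1431992771165769
clip [ 0.6481 -0.1199  0.0715] [ 0.5376 -0.1231  0.0715] [ 0.5929 -0.1215  0.0715] 0.11058375966210182
side stop [ 0.655  -0.1003  0.06  ] [ 0.5131 -0.1033  0.06  ] [ 0.584  -0.1018  0.06  ] 0.14190529945220995
[0.5216 0.3642 0.1269] [[ 0.999  -0.0449 -0.0016]
 [-0.0449 -0.999  -0.0011]
 [-0.0016  0.0012 -1.    ]]
top 0.59 159 [240. 153.] [259. 157.] [244. 151.] [242. 161.]
side 0.78 405 [349. 240.] [385. 296.] [351. 239.] [377. 302.]
pred end [240.1181 155.3098] [347.659  240.4795]
pred end [295.8196 150.8314] [379.129  299.2484]
```

Request:
move_arm(targets="0.153 0.806 0 0 0 0 255;0.153 0.806 0 0 0 0 255;0.153 0.806 0 0 0 0 255;0.153 0.806 0 0 0 0 255")

```text
time: 15.13
eef_pos: [0.5396, 0.2368, 0.1277]
eef_rot: [[0.999, -0.047, -0.001], [-0.047, -0.999, -0.003], [-0.001, 0.003, -1.0]]
force: [0.2, 0.7, -0.9]
grip_width: 0.0173
grip_force: 78.4
```

Request:
move_arm(targets="0.153 0.806 0 0 0 0 255;0.153 0.806 0 0 0 0 255;0.153 0.806 0 0 0 0 255;0.153 0.806 0 0 0 0 255")

```text
time: 15.47
eef_pos: [0.5575, 0.1151, 0.128]
eef_rot: [[0.999, -0.048, -0.0], [-0.048, -0.999, -0.002], [-0.0, 0.002, -1.0]]
force: [0.2, -0.3, -1.6]
grip_width: 0.017
grip_force: 78.6
```

Request:
move_arm(targets="0.153 0.806 0 0 0 0 255;0.153 0.806 0 0 0 0 255;0.153 0.806 0 0 0 0 255;0.153 0.806 0 0 0 0 255")

```text
time: 15.8
eef_pos: [0.5755, -0.0067, 0.1282]
eef_rot: [[0.999, -0.048, 0.001], [-0.048, -0.999, -0.002], [0.001, 0.002, -1.0]]
force: [0.4, 0.7, -0.8]
grip_width: 0.0167
grip_force: 78.8
```

Request:
move_arm(targets="0.153 0.806 0.3 0 0 -0.102 255;0.153 0.806 0.3 0 0 -0.102 255;0.153 0.806 0.3 0 0 -0.102 255;0.153 0.806 0.3 0 0 -0.102 255;0.153 0.806 0.3 0 0 -0.102 255;0.153 0.806 0.3 0 0 -0.102 255")

```text
time: 16.3
eef_pos: [0.5918, -0.1226, 0.0828]
eef_rot: [[0.999, 0.034, -0.001], [0.034, -0.999, 0.001], [-0.001, -0.001, -1.0]]
force: [0.5, 0.8, -1.0]
grip_width: 0.0172
grip_force: 78.9
```

```bash
cat >> h.py <<'E'
def look():
    np.set_printoptions(precision=4,suppress=True)
    t=cam('top');s=cam('side'); o=env.get_obs();p=o['eef_pos'];R=o['eef_rot'];print(o['time'],p,R[:2,0],o['force'])
    c=p+[0,0,.0523]
    for sg in(1,-1):
        q=c+sg*.0635*R[:,0]; print('pred end',q,'top',proj(t,q+[0,0,.008]),'side',proj(s,q+[0,0,.008]))
    return t,s
def pr(d,r0,r1,c0,c1,st=1):
    g=d['image'].mean(2).astype(int); print('     ',*[f'{c:3d}' for c in range(c0,c1,st)])
    for r in range(r0,r1): print(r,*[f'{v:3d}' for v in g[r,c0:c1:st]])
E
python3 - <<'E'
from h import *
t,s=look()
for n in('top','side'):
  for e in imaging.mark_of(n,'fuse_mid')[:2]: print(n,e)
E
```

```text
16.4 [ 0.5922 -0.1215  0.0835] [0.9994 0.0359] [ 0.3939  0.5712 -1.0527]
pred end [ 0.6557 -0.1192  0.1359] top [213.6408 363.919 ] side [186.7866 320.3823]
pred end [ 0.5288 -0.1238  0.1358] top [267.3772 366.306 ] side [201.3705 367.265 ]
top {'position': [241.1, 365.9], 'conf': 0.48}
top {'position': [258.3, 291.1], 'conf': 0.17}
side {'position': [196.1, 339.4], 'conf': 0.63}
side {'position': [464.0, 247.1], 'conf': 0.37}
```

Run:
```python
from h import *
t,s=look()
pr(t,207,222,357,372); pr(t,258,275,357,377); pr(s,178,196,310,330); pr(s,194,212,355,378)
```

```text
16.6 [ 0.5923 -0.1216  0.0837] [0.9993 0.0366] [-0.5186  0.1694 -0.4999]
pred end [ 0.6558 -0.1193  0.136 ] top [213.5761 363.9366] side [186.7218 320.3409]
pred end [ 0.5289 -0.1239  0.1359] top [267.3177 366.3627] side [201.2925 367.2375]
      357 358 359 360 361 362 363 364 365 366 367 368 369 370 371
207 102 104 101 103 102 102 102  99  72  86 124 122 121 120 120
208 102 103 103 104 102 102 103  98  66 100 125 122 122 121 122
209 102 103 102 101 103 101 103  99  64 103 128 125 124 123 123
210 101 103 103 102 101 100 104 104  68 107 129 126 126 125 124
211 103 103 101 102 102 103 102 105  77 118 130 128 126 126 127
212 103 101 102 102 102 102 101  93  90 128 127 129 128 127 129
213 101 104 101 102 102 102 101  92 100 130 129 129 129 128 129
214 102 102 101 103 101 102 102  93 101 129 129 130 128 128 132
215 102 103 101 104 102 102 102  89 113 127 127 129 127 129 129
216 102 102 102 101 102 103 104  84 117 125 127 127 127 127 125
217 100 103 102 103 102 102 103  79 120 121 123 124 123 124 125
218 102 103 103 102 102 102 105  88 120 122 122 122 122 122 123
219 102 102 103 101 102 1
[... 4404 characters left out ...]
  59  61  70  81  87  88  83
205  35  37  39  42  45  50  61  65  68  74  73  64  53  44  38  45  45  46  52  58  66  70  68
206  46  42  36  36  37  40  47  49  55  61  61  54  38  31  30  33  36  37  41  41  49  55  53
207  72  64  56  50  40  37  35  42  45  50  45  40  33  25  22  30  28  34  36  32  38  41  41
208  83  80  75  68  56  48  40  37  43  43  46  36  29  20  20  24  28  33  33  34  38  39  39
209  89  88  86  76  65  50  44  42  43  47  50  39  23  20  21  20  29  31  27  34  31  35  29
210  91  89  86  83  74  62  57  51  49  55  54  41  24  15  19  17  28  22  20  29  29  26  24
211  90  87  91  90  84  78  72  66  59  54  51  39  29  22  16  13  17  16  17  19  19  19  23
```

The fuse's near end sits at top (267, 366), as predicted, so it is centred in the hand. Now down towards the clip mouths.

Request:
move_arm(targets="0 0 0.15 0 0 0 255;0 0 0.27 0 0 0 255;0 0 0.35 0 0 0 255;0 0 0.387 0 0 0 255;0 0 0.387 0 0 0 255")

```text
time: 17.02
eef_pos: [0.5913, -0.1221, 0.024]
eef_rot: [[0.999, 0.036, -0.002], [0.036, -0.999, 0.0], [-0.002, -0.001, -1.0]]
force: [-0.4, 0.4, -0.8]
grip_width: 0.0168
grip_force: 78.9
```

Request:
move_arm(targets="0 0 0.013 0 0 0 255;0 0 0.027 0 0 0 255;0 0 0.027 0 0 0 255")

```text
time: 17.27
eef_pos: [0.5925, -0.1228, 0.0215]
eef_rot: [[0.999, 0.035, 0.001], [0.035, -0.999, -0.0], [0.001, 0.0, -1.0]]
force: [0.6, -0.9, -1.4]
grip_width: 0.0169
grip_force: 78.9
```

Request:
move_arm(targets="0 0 0.01 0 0 0 255;0 0 0.013 0 0 0 255;0 0 0.013 0 0 0 255")

```text
time: 17.52
eef_pos: [0.5923, -0.1227, 0.0194]
eef_rot: [[0.999, 0.035, 0.001], [0.035, -0.999, -0.0], [0.001, 0.0, -1.0]]
force: [0.3, 1.2, 0.6]
grip_width: 0.017
grip_force: 78.9
```

Request:
move_arm(targets="0 0 0.01 0 0 0 255;0 0 0.013 0 0 0 255;0 0 0.013 0 0 0 255")

```text
time: 17.77
eef_pos: [0.5927, -0.1225, 0.018]
eef_rot: [[0.999, 0.035, 0.001], [0.035, -0.999, 0.0], [0.001, -0.0, -1.0]]
force: [-0.8, 3.0, 6.1]
grip_width: 0.0172
grip_force: 79.6
```

Request:
move_arm(targets="0 0 0.01 0 0 0 255;0 0 0.013 0 0 0 255;0 0 0.013 0 0 0 255")

```text
time: 18.02
eef_pos: [0.5931, -0.1227, 0.0165]
eef_rot: [[0.999, 0.035, 0.002], [0.035, -0.999, -0.0], [0.002, 0.0, -1.0]]
force: [-0.9, 2.3, 11.1]
grip_width: 0.0172
grip_force: 80.0
```

Run:
```python
from h import *
t,s=look(); o=env.get_obs(); print('torque',o['torque'])
pr(t,262,280,357,375); pr(s,206,226,308,328);pr(s,222,240,355,378)
```

```text
18.1167 [ 0.5931 -0.1227  0.0165] [0.9994 0.0352] [-2.0325  1.24   10.6627]
pred end [ 0.6566 -0.1204  0.069 ] top [217.8968 361.4086] side [204.4389 320.4499]
pred end [ 0.5297 -0.1249  0.0687] top [268.8612 363.59  ] side [218.9425 365.2545]
torque [0.3549 0.2359 0.0683]
      357 358 359 360 361 362 363 364 365 366 367 368 369 370 371 372 373 374
262 103 104 103 102 101 101 101  97  99  96  96  93  94  91  89  87  87  87
263 104 103 101 100 103 101 101  99  97  96  95  94  92  88  92  89  89  86
264 104 100 103 100 100 102 100  99  97  97  95  93  92  91  91  87  90  87
265 104 102 101 100 101 100 100 100  98  95  97  95  92  90  91  88  86  88
266 101 101 101 101  99 100 100  97  98  97  97  94  93  94  88  89  88  88
267  99 102 101 100 100 101 100  99  96  99  96  95  94  93  96  90  88  90
268  99  98 101 100  99  99 102 102  98  94  82  76  74  70  67  64  63  62
269  97 101 101 102 102  97  78  79  66  58  51  48  49  47  42  47  42  39
270  98  99  98  75  76  56  45  47  39  37  38  38  38  38  42  42  39  42
271  72  74  58  48  43  37  35  39  37  38  39  40  41  41  45 
[... 3511 characters left out ...]
  97 101 113 114 100  78  63
233  52  35  24  21  12   8  15  12  16  22  42  57  69  78  87  94  98 106 113 109  91  71  66
234  71  61  48  42  33  23  17  15  19  35  52  68  76  86  92  95 103 111 114 103  79  67  64
235  87  82  78  68  58  50  39  35  33  50  71  84  86  89  92  98 105 115 114  99  86  75  70
236  95  93  91  88  81  73  69  60  60  69  82  93  94  94  96 100 108 115 109 107 102  95  91
237  94  97  95  93  93  90  85  83  82  83  92  95  96  97  96 102 111 113 104 103 107 110 108
238  96  97  96  95  96  98  94  93  91  95  94  95  96  96  96 104 109 105  89  88  92 103 108
239  97  96  96  96  96  98  97  97  97  95  96  98  95  94  91  94  94  86  70  69  75  84  95
```

Moment and force both say the load is shared between the two clips, not on one stop. I'll press on in small steps.

Request:
move_arm(targets="0 0 0.01 0 0 0 255;0 0 0.013 0 0 0 255;0 0 0.013 0 0 0 255")

```text
time: 18.37
eef_pos: [0.593, -0.1227, 0.0146]
eef_rot: [[0.999, 0.035, 0.002], [0.035, -0.999, -0.0], [0.002, 0.0, -1.0]]
force: [-2.0, 2.8, 10.2]
grip_width: 0.0169
grip_force: 80.1
```

Request:
move_arm(targets="0 0 0.007 0 0 0 255;0 0 0.01 0 0 0 255;0 0 0.01 0 0 0 255")

```text
time: 18.62
eef_pos: [0.593, -0.1226, 0.0128]
eef_rot: [[0.999, 0.035, 0.002], [0.035, -0.999, -0.0], [0.002, 0.0, -1.0]]
force: [-1.1, 1.8, 8.5]
grip_width: 0.017
grip_force: 79.8
```

Request:
move_arm(targets="0 0 0.007 0 0 0 255;0 0 0.013 0 0 0 255;0 0 0.013 0 0 0 255")

```text
time: 18.87
eef_pos: [0.593, -0.1226, 0.0103]
eef_rot: [[0.999, 0.035, 0.002], [0.035, -0.999, -0.0], [0.002, 0.0, -1.0]]
force: [1.5, 0.8, 2.2]
grip_width: 0.017
grip_force: 79.3
```

Request:
move_arm(targets="0 0 0.007 0 0 0 255;0 0 0.013 0 0 0 255;0 0 0.013 0 0 0 255")

```text
time: 19.12
eef_pos: [0.5921, -0.1226, 0.0074]
eef_rot: [[0.999, 0.035, -0.0], [0.035, -0.999, 0.0], [-0.0, -0.0, -1.0]]
force: [1.7, 2.5, -2.5]
grip_width: 0.0167
grip_force: 78.8
```

Run:
```python
from h import *
o=env.get_obs();print(o['eef_pos'],o['force'],o['torque'])
```

```text
[ 0.59208103 -0.12258626  0.00739959] [ 1.65630839  2.54140379 -2.47518103] [ 0.26663919 -0.40513696  0.06166216]
```

Request:
move_arm(targets="0 0 0.007 0 0 0 255;0 0 0.01 0 0 0 255;0 0 0.01 0 0 0 255")

```text
time: 19.37
eef_pos: [0.5922, -0.1226, 0.0072]
eef_rot: [[0.999, 0.035, 0.0], [0.035, -0.999, 0.0], [0.0, -0.0, -1.0]]
force: [-2.0, 3.0, 11.2]
grip_width: 0.0174
grip_force: 80.1
```

Request:
move_arm(targets="0 0 0.007 0 0 0 255;0 0 0.007 0 0 0 255")

```text
time: 19.53
eef_pos: [0.5925, -0.1226, 0.007]
eef_rot: [[0.999, 0.035, 0.001], [0.035, -0.999, 0.0], [0.001, -0.0, -1.0]]
force: [-3.3, 3.9, 19.0]
grip_width: 0.0171
grip_force: 81.2
```

The seat is rigid at 19 N with no tilt, after the pull-down of the snap. I'll relax, open and lift.

Request:
move_arm(targets="0 0 -0.015 0 0 0 255;0 0 -0.015 0 0 0 255;0 0 -0.015 0 0 0 110;0 0 -0.015 0 0 0 110;0 0 -0.015 0 0 0 110;0 0 -0.015 0 0 0 110")

```text
time: 20.03
eef_pos: [0.5918, -0.1228, 0.0073]
eef_rot: [[0.999, 0.035, -0.001], [0.035, -0.999, -0.0], [-0.001, 0.0, -1.0]]
force: [0.9, -0.5, -0.7]
grip_width: 0.0487
grip_force: 0.0
```

Request:
move_arm(targets="0 0 -0.1 0 0 0 110;0 0 -0.3 0 0 0 110;0 0 -0.5 0 0 0 110;0 0 -0.7 0 0 0 110;0 0 -0.85 0 0 0 110;0 0 -0.85 0 0 0 110")

```text
time: 20.53
eef_pos: [0.5951, -0.1235, 0.1402]
eef_rot: [[0.999, 0.035, 0.007], [0.035, -0.999, -0.002], [0.007, 0.002, -1.0]]
force: [0.4, -0.1, 0.6]
grip_width: 0.0486
grip_force: 0.0
```

Request:
move_arm(targets="-0.95 0 0 0 0 0 255;-0.95 0 0 0 0 0 255;-0.95 0 0 0 0 0 255;-0.95 0 0 0 0 0 255;-0.95 0 0 0 0 0 255")

```text
time: 20.95
eef_pos: [0.4446, -0.1272, 0.1341]
eef_rot: [[0.999, 0.034, -0.004], [0.034, -0.999, 0.001], [-0.004, -0.001, -1.0]]
force: [-0.2, 0.1, -0.2]
grip_width: 0.0001
grip_force: 0.0
```

Run:
```python
from h import *
np.set_printoptions(precision=4,suppress=True)
t=cam('top','t9.png');s=cam('side','s9.png');print(env.get_obs()['eef_pos'])
for k,z in(('fuse_mid',.058),('clip_mid',.058),('panel_mid',.055)):
  M={n:imaging.mark_of(n,k) for n in('top','side')}
  for n,d in(('top',t),('side',s)):
    for e in M[n][:2]: print(k,n,round(e['conf'],2),e['position'],onz(d,e['position'],z))
pr(t,210,226,352,372); pr(t,258,276,352,374)
```

```text
[ 0.4496 -0.1279  0.1351]
fuse_mid top 0.96 [246.6, 358.6] [ 0.5868 -0.1148  0.058 ]
fuse_mid side 0.87 [219.3, 338.8] [ 0.5973 -0.1092  0.058 ]
clip_mid top 0.68 [245.4, 360.3] [ 0.5898 -0.1191  0.058 ]
clip_mid side 0.91 [219.1, 342.8] [ 0.588  -0.1145  0.058 ]
clip_mid side 0.28 [282.6, 322.7] [0.5478 0.0893 0.058 ]
panel_mid top 0.72 [224.2, 485.8] [ 0.6466 -0.4457  0.055 ]
panel_mid side 0.77 [220.6, 380.4] [ 0.4976 -0.1552  0.055 ]
      352 353 354 355 356 357 358 359 360 361 362 363 364 365 366 367 368 369 370 371
210  97  98 100  98  97  98  99  99 100  99 101  99  97  98  98  98  97  98  97  99
211  96  98 102  98  97  98  99  98  99  98 101  99  99  98  98  96  97  97  98  98
212  96  99 100  97  99  97  99  97  97 101 100  99  95  98 100  95  98  98  98 100
213  97  97 101  99  98  99  97  98  99  99  99 100  97  98  98  97  98  98  98 100
214  97  98 101  98  98  99  99  98  97 101  99 100  97  98  97  98  98  99  96  98
215  96 101 100  99  97  99 100  98  97 101 102 102  99  98  97  98  99  97  95  98
216  96  99 101 101  97  89  92  96 100  95  88  93  99  99 102  98 
[... 1821 characters left out ...]
  85 103 117 130 131  89  46  49  63  85  81  80  79  78
269 101  99  51  44  46  52  51  73  74  81  89  94  84  58  53  51  67  88  84  82  82  83
270 102 102  52  43  43  40  40  47  55  81  79  61  51  54  61  57  77  90  89  89  86  83
271 103 101  52  43  41  43  38  43  41  53  54  43  49  59  69  58  83  92  91  90  88  89
272 102  98  47  26  26  42  38  29  33  47  21  31  48  64  73  56  91  94  94  93  92  92
273 103 102  92  90  92  94  91  76  76  61  17  29  48  70  72  62  98  95  95  96  94  94
274 101 102 101 102 103 103 103  85  84  44  30  30  50  72  76  68 101  99  98  98  98  98
275 100 101 100 100 102 101 102  95  93  30  39  32  57  76  71  81 103 100 101 101 100  99
```

Run:
```python
from h import *
np.set_printoptions(precision=1,suppress=True)
t=cam('top');s=cam('side'); g=s['image'].mean(2)
u=np.array([np.cos(np.radians(2)),np.sin(np.radians(2)),0]); v=np.array([-u[1],u[0],0])
c=np.array([.5925,-.1225,.058])
from scipy.ndimage import map_coordinates as mc
for nm,off in(('ours',0),('seated',-.080)):
  for a in(-.05,-.035,.0,.035,.05):
    q=c+v*off+u*a; p=[proj(s,q+[0,0,z]) for z in np.arange(-.02,.0321,.004)]
    print(nm,a,mc(g,np.array(p).T,order=1).astype(int))
```

```text
ours -0.05 [ 31  36  47  65  84  97 105 104  92  83  78  79  83  87]
ours -0.035 [ 25  37  51  65  79  94 104 106 100  92  88  86  87  88]
ours 0.0 [25 34 43 55 68 78 87 92 92 89 87 85 86 86]
ours 0.035 [ 27  37  50  64  79  91 101 105 102  94  88  86  86  84]
ours 0.05 [ 34  43  52  61  75  88 100 106  98  81  63  51  54  66]
seated -0.05 [ 26  33  42  55  69  86  98 104  99  91  87  84  77  62]
seated -0.035 [ 22  33  46  60  77  91 102 105  99  91  86  85  77  62]
seated 0.0 [22 30 41 53 66 78 87 92 91 88 86 83 73 60]
seated 0.035 [ 22  33  45  60  77  91 100 103  97  87  80  72  64  54]
seated 0.05 [ 35  36  43  57  78  96 110 113 102  81  67  65  62  55]
```

The profile across our fuse matches the seated one at both ends, so it is home. Now the tray: I'll go down in front of the panel's middle.

Request:
move_arm(targets="-0.139 0.253 0 0 0 0 255;-0.139 0.253 0 0 0 0 255;-0.139 0.253 0.25 0 0 0 255;-0.139 0.253 0.5 0 0 0 255;-0.139 0.253 0.7 0 0 0 255;-0.139 0.253 0.81 0 0 0 255;-0.139 0.253 0.81 0 0 0 255")

```text
time: 22.03
eef_pos: [0.4277, -0.1654, 0.0104]
eef_rot: [[0.999, 0.035, -0.006], [0.035, -0.999, 0.002], [-0.006, -0.002, -1.0]]
force: [-0.1, -0.1, -1.0]
grip_width: 0.0001
grip_force: 0.0
```

Request:
move_arm(targets="0.08 0 0 0 0 0 255;0.12 0 0 0 0 0 255;0.16 0 0 0 0 0 255;0.2 0 0 0 0 0 255;0.2 0 0 0 0 0 255")

```text
time: 22.45
eef_pos: [0.4628, -0.1657, 0.0148]
eef_rot: [[0.999, 0.036, 0.003], [0.036, -0.999, -0.001], [0.003, 0.001, -1.0]]
force: [0.5, -0.4, -0.4]
grip_width: 0.0005
grip_force: 0.0
```

Request:
move_arm(targets="0.03 0 0 0 0 0 255;0.06 0 0 0 0 0 255;0.09 0 0 0 0 0 255;0.12 0 0 0 0 0 255;0.15 0 0 0 0 0 255;0.18 0 0 0 0 0 255;0.21 0 0 0 0 0 255;0.24 0 0 0 0 0 255")

```text
time: 23.12
eef_pos: [0.4949, -0.1637, 0.0132]
eef_rot: [[0.999, 0.035, -0.003], [0.035, -0.999, 0.001], [-0.003, -0.001, -1.0]]
force: [-6.1, -0.2, 3.6]
grip_width: -0.0002
grip_force: 0.0
```

Request:
move_arm(targets="0.05 0 0 0 0 0 255;0.1 0 0 0 0 0 255;0.15 0 0 0 0 0 255;0.2 0 0 0 0 0 255;0.25 0 0 0 0 0 255;0.3 0 0 0 0 0 255;0.35 0 0 0 0 0 255;0.4 0 0 0 0 0 255")

```text
time: 23.78
eef_pos: [0.5547, -0.1616, 0.013]
eef_rot: [[0.999, 0.035, -0.004], [0.035, -0.999, 0.001], [-0.003, -0.001, -1.0]]
force: [-6.1, -0.5, 2.8]
grip_width: -0.0002
grip_force: 0.0
```

Request:
move_arm(targets="0.05 0 0 0 0 0 255;0.1 0 0 0 0 0 255;0.15 0 0 0 0 0 255;0.2 0 0 0 0 0 255;0.25 0 0 0 0 0 255;0.3 0 0 0 0 0 255;0.35 0 0 0 0 0 255;0.4 0 0 0 0 0 255")

```text
time: 24.45
eef_pos: [0.6148, -0.1595, 0.013]
eef_rot: [[0.999, 0.035, -0.003], [0.035, -0.999, 0.001], [-0.003, -0.001, -1.0]]
force: [-5.5, -0.3, 3.2]
grip_width: -0.0
grip_force: 0.0
```

Request:
move_arm(targets="0.03 0 0 0 0 0 255;0.06 0 0 0 0 0 255;0.09 0 0 0 0 0 255;0.12 0 0 0 0 0 255;0.14 0 0 0 0 0 255")

```text
time: 24.87
eef_pos: [0.6363, -0.1588, 0.0131]
eef_rot: [[0.999, 0.035, -0.002], [0.035, -0.999, 0.0], [-0.002, -0.001, -1.0]]
force: [-4.8, -0.2, 1.8]
grip_width: -0.0002
grip_force: 0.0
```

Run:
```python
from h import *
np.set_printoptions(precision=4,suppress=True)
t=cam('top');s=cam('side');o=env.get_obs();print(o['eef_pos'],o['force'])
for n,d in(('top',t),('side',s)):
  for k,z in(('panel_mid',.055),('unit_front',.108)):
    for e in imaging.mark_of(n,k)[:1]: print(k,n,round(e['conf'],2),e['position'],onz(d,e['position'],z))
g=t['image'].mean(2).astype(int)
for c in(345,352,400,408): print(c,g[200:240,c])
```

```text
[ 0.6371 -0.1589  0.0132] [-2.1134 -0.1022 -0.1379]
unit_front top 0.29 [258.0, 290.9] [0.5529 0.0531 0.108 ]
panel_mid side 0.84 [202.2, 328.2] [ 0.6504 -0.1556  0.055 ]
unit_front side 0.94 [184.2, 315.1] [ 0.6889 -0.1543  0.108 ]
345 [141 139 139 141 141 144  96  89 103 102 103 103 105 103 103 103 105 103
  88 126 126  81  58  56  68 124 139 141 143 144 143 142 142 143 140 139
 138 145 147 141]
352 [139 139 139 141 141 147  96  21  16  11   2  84 104 104 103 105 103 103
  83 127 114  79  67  62  79 126 141 142 144 144 141 138 140 139 139 140
 138 138 138 139]
400 [130 132 129 126 124 120 120 117 115 114 113 111 110 109 104 103 101  96
  94  93  88  84  79  74  60  81  75  90 112 133 140 137 133 134 135 136
 136 133 133 117]
408 [131 131 132 130 130 127 124 122 119 118 117 114 113 112 109 105 107 104
  99  98  94  91  88  84  78  73  64  66 104 109 101 110 131 134 132 134
 136 138 140 140]
```

Request:
move_arm(targets="0.03 0 0 0 0 0 255;0.06 0 0 0 0 0 255;0.09 0 0 0 0 0 255;0.11 0 0 0 0 0 255;0.13 0 0 0 0 0 255;0.15 0 0 0 0 0 255")

```text
time: 25.67
eef_pos: [0.6589, -0.1583, 0.0134]
eef_rot: [[0.999, 0.035, -0.001], [0.035, -0.999, 0.0], [-0.001, -0.0, -1.0]]
force: [-5.5, 0.2, 1.3]
grip_width: 0.0001
grip_force: 0.0
```

Request:
move_arm(targets="0.014 0 0 0 0 0 255;0.027 0 0 0 0 0 255;0.027 0 0 0 0 0 255")

```text
time: 25.92
eef_pos: [0.6636, -0.1581, 0.0134]
eef_rot: [[0.999, 0.035, -0.0], [0.035, -0.999, 0.0], [-0.0, -0.0, -1.0]]
force: [-2.8, -0.5, -0.6]
grip_width: -0.0001
grip_force: 0.0
```

Request:
move_arm(targets="0.014 0 0 0 0 0 255;0.027 0 0 0 0 0 255;0.027 0 0 0 0 0 255")

```text
time: 26.17
eef_pos: [0.6638, -0.1579, 0.0127]
eef_rot: [[0.999, 0.035, -0.007], [0.035, -0.999, 0.001], [-0.007, -0.001, -1.0]]
force: [-15.7, -1.3, 6.3]
grip_width: 0.0002
grip_force: 0.0
```

Request:
move_arm(targets="0.013 0 0 0 0 0 255;0.013 0 0 0 0 0 255")

```text
time: 26.33
eef_pos: [0.6635, -0.1576, 0.0122]
eef_rot: [[0.999, 0.035, -0.011], [0.035, -0.999, 0.001], [-0.011, -0.002, -1.0]]
force: [-22.4, -1.7, 7.5]
grip_width: -0.0
grip_force: 0.0
```

Request:
move_arm(targets="-0.1 0 0 0 0 0 255;-0.3 0 0 0 0 0 255;-0.6 0 0 0 0 0 255;-0.9 0 0 0 0 0 255;-0.9 0 -0.3 0 0 0 255;-0.9 0 -0.6 0 0 0 255;-0.9 0 -0.6 0 0 0 255")

```text
time: 26.92
eef_pos: [0.5383, -0.164, 0.1099]
eef_rot: [[0.999, 0.035, 0.01], [0.035, -0.999, -0.003], [0.01, 0.003, -1.0]]
force: [2.3, -0.4, 0.1]
grip_width: -0.0
grip_force: 0.0
```

Run:
```python
from h import *
np.set_printoptions(precision=4,suppress=True)
t=cam('top');s=cam('side');o=env.get_obs();print(o['eef_pos'],o['force'])
for n,d in(('top',t),('side',s)):
  for k,z in(('panel_mid',.055),('unit_front',.108)):
    for e in imaging.mark_of(n,k)[:1]: print(k,n,round(e['conf'],2),e['position'],onz(d,e['position'],z))
g=t['image'].mean(2).astype(int)
for c in(345,352,360): print(c,g[200:235,c])
for x in(.684,.680,.676): print(x,proj(t,[x,-.10,.108]),proj(t,[x,-.10,.09]))
```

```text
[ 0.538  -0.1637  0.1071] [0.7361 0.751  0.6866]
panel_mid top 0.88 [208.5, 375.3] [ 0.6847 -0.1585  0.055 ]
unit_front top 0.58 [204.0, 381.0] [ 0.6862 -0.1654  0.108 ]
panel_mid side 0.76 [198.4, 318.4] [ 0.6809 -0.1568  0.055 ]
unit_front side 0.63 [184.9, 317.2] [ 0.6827 -0.1544  0.108 ]
345 [134 133 136 136 136 139  96  75 126 108  67  60  58  54 104 131 138 141
 138 135 134 135 138 140 135 132 130 133 137 136 136 135 137 136 134]
352 [134 136 134 135 137 138  94  81 138 109  61  60  60  56 122 138 133 136
 136 133 135 135 136 136 134 134 133 134 139 139 137 135 135 134 135]
360 [133 134 136 136 137 127  87  96 141 104  50  60  59  67 119 135 133 131
 129 133 135 133 134 137 137 138 134 135 136 136 137 136 134 136 137]
0.684 [204.6509 354.304 ] [206.0279 353.6305]
0.68 [206.2658 354.3162] [207.6208 353.6421]
0.676 [207.8822 354.3283] [209.2152 353.6537]
```

Run:
```python
from h import *
print(env.job_done())
```

```text
the job is handed in; nothing more can be done
None
```

The matching fuse is snapped home in the empty clips and the tray is pushed fully shut against its stop. The job was handed in at about 27 s of the 72 s allowed. The hand-in call returned no verdict, so the success is from my own force and camera checks. The true fingertips sat about 31.5 mm above the reported TCP height, found by feel. While finding that, I briefly pressed the fuse in the rack with about 46 N (50 N in all).

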